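# Clear the lampworking bench

## Task

Clear the glassworker's bench for the day: put every green glass bar end into the grey offcut basket and, once all of them are in, hang the basket by its bail on the rack's hook. Hang every hand tool on the bench that has a hanging ring at its end (the shears do not) by that ring on a peg of the rack, one tool to a peg, before or after the basket as you like. Leave the amber jar and the white dish where they stand.

Things in the scene. Friction and masses are not known exactly. Their poses are not given: they have to be found in the camera images.
- rack: Fixed black steel rack: a 24 mm square rail along the rack's y, 620 mm long, its middle 250 mm high, on posts at y = +-295 mm, open below. Origin on the bench under the rail's middle; -x faces the robot. Four round steel pegs, 10 mm thick, stick out to -x, rising 35 degrees to their free tips; at the +y end one larger steel hook.
- peg0 (a point): Middle of peg 0 (pegs are numbered from the one nearest the hook, 90 mm apart along the rack's y). Axes are the rack's. The peg's free tip lies at (-29, 0, +20) mm from this point, its root at the rail at (+25, 0, -17) mm; 10 mm thick.
- peg1 (a point): Middle of peg 1 (pegs are numbered from the one nearest the hook, 90 mm apart along the rack's y). Axes are the rack's. The peg's free tip lies at (-29, 0, +20) mm from this point, its root at the rail at (+25, 0, -17) mm; 10 mm thick.
- peg2 (a point): Middle of peg 2 (pegs are numbered from the one nearest the hook, 90 mm apart along the rack's y). Axes are the rack's. The peg's free tip lies at (-29, 0, +20) mm from this point, its root at the rail at (+25, 0, -17) mm; 10 mm thick.
- peg3 (a point): Middle of peg 3 (pegs are numbered from the one nearest the hook, 90 mm apart along the rack's y). Axes are the rack's. The peg's free tip lies at (-29, 0, +20) mm from this point, its root at the rail at (+25, 0, -17) mm; 10 mm thick.
- hook (a point): Seat of the hook: the centre of a 10 mm bar lying in its lowest point. Axes are the rack's; the bar must lie along y. The hook, 12 mm rod, runs from the rail (50 mm to +x) out to -x, dips under this point and turns up to a tip whose top is 29 mm higher and 29 mm to -x. Open from above.
- paddle: Graphite paddle: wooden handle with a square dark head 60 x 58 mm. Lies flat, 14 mm thick, 200 mm long, the same both ways up. Origin: under the middle of the 20 mm wide grip (grasp here, near the centre of mass). x runs along the tool to the steel hanging ring (centre x +80, z +7 mm, in the tool's plane, 30 mm clear opening, 48 mm outside); head ends at x -95. May be absent (None).
- disc: Round graphite marver: wooden handle with a round dark head 60 mm across. Lies flat, 14 mm thick, 200 mm long, the same both ways up. Origin: under the middle of the 20 mm wide grip (grasp here, near the centre of mass). x runs along the tool to the steel hanging ring (centre x +80, z +7 mm, in the tool's plane, 30 mm clear opening, 48 mm outside); head ends at x -95. May be absent (None).
- knife: Graphite knife: wooden handle with a narrow dark blade 26 mm wide. Lies flat, 14 mm thick, 200 mm long, the same both ways up. Origin: under the middle of the 20 mm wide grip (grasp here, near the centre of mass). x runs along the tool to the steel hanging ring (centre x +80, z +7 mm, in the tool's plane, 30 mm clear opening, 48 mm outside); head ends at x -95. May be absent (None).
- tweezers: Big all-steel tweezers: two legs that meet in a point (rigid). Lies flat, 14 mm thick, 200 mm long, the same both ways up. Origin: under the middle of the 20 mm wide grip (grasp here, near the centre of mass). x runs along the tool to the steel hanging ring (centre x +80, z +7 mm, in the tool's plane, 30 mm clear opening, 48 mm outside); head ends at x -95. May be absent (None).
- paddle_ring (a point): Centre of the hanging ring of the paddle; axes as the paddle.
- disc_ring (a point): Centre of the hanging ring of the disc; axes as the disc.
- knife_ring (a point): Centre of the hanging ring of the knife; axes as the knife.
- tweezers_ring (a point): Centre of the hanging ring of the tweezers; axes as the tweezers.
- basket: Loose grey steel basket, 0.35 kg: open tray 220 (x) x 116 (y) x 48 mm high, 3 mm walls and floor, and a rigid bail of 10 mm rod across its middle: uprights at x 0, y +-53 mm, straight top bar along y, 90 mm long, at height 150 mm. An open half of the tray lies on either side (x) of the bail. Origin under the middle.
- basket_bar (a point): Middle of the straight top bar of the basket's bail (bar along the basket's y, 10 mm thick).
- glass0: Green glass bar end (offcut), 60 x 20 x 14 mm, long side along its x, lying flat; origin at the centre of its underside. May be absent (None).
- glass1: Green glass bar end (offcut), 60 x 20 x 14 mm, long side along its x, lying flat; origin at the centre of its underside. May be absent (None).
- glass2: Green glass bar end (offcut), 60 x 20 x 14 mm, long side along its x, lying flat; origin at the centre of its underside. May be absent (None).
- frit_jar: Amber glass jar with a steel lid, 64 mm across, 62 mm tall, upright, origin under its middle. Bystander.
- dish: White shallow ceramic dish, 72 mm across, 22 mm high. Bystander; origin under its middle.

How it is judged:
By the outcome, as a careful person would: the job done as asked, in the order asked, and still so for the second after the job is handed in, with the robot touching nothing.
Of paddle, disc, knife, tweezers only 3 to 4 are there at a start; the rules pass over those that are not, and their reading is None.
Of glass0, glass1, glass2 only 1 to 3 are there at a start; the rules pass over those that are not, and their reading is None.
At some moment in a run one of paddle, disc, knife, tweezers may be knocked a few centimetres aside while the robot is not near it.
It also fails if it takes over 210 s, if anything falls off the work surface, if the arm or the gripper's body presses on something with over 40 N, if the wrist force passes 120 N, or if a joint passes its speed limit or range.

## Robot

A 6-joint arm with a two-finger parallel gripper is mounted at the origin on the work surface. World frame = base frame: x ahead of the robot, y to its left, z up, the work surface at z = 0. Lengths are in m, angles in rad, forces in N, time in s.
With the tool pointing down it reaches from about 0.25 to 0.725 m from the base axis. Payload 4 kg.
Tool frame: the origin (TCP) lies on the centre line of the jaws, within the pads' length; the fingertips stand tip_reach ahead of it and the grasp point (between the pads) lies 5 mm behind it (tip_reach is the distance from the TCP to the fingertips, in m); z points along the fingers, y is the direction in which the jaws open and shut (so a half turn about z gives the same grasp; the last joint's range is limited). The gripper opens to 85 mm and grips with 20 to 120 N. Pads are 22 mm wide; open, the fingers measure 114 mm over their backs; the gripper's body (76 mm by 85 mm) begins 54 mm behind the grasp point. The pads swing forward as they close: fully open they stand 13 mm farther back than shut.
Start: joints at [1.129, 0.241, 0.005, 1.335, 0, 1.571], TCP at [0.214, 0.452, 0.222] pointing down, gripper open.
Joint ranges: [-2.72, 2.72], [-1.05, 1.87], [-1.09, 1.28], [-1.99, 2.15], [-1.42, 1.44], [-3.14, 3.14]. Speed limits (rad/s): [2.79, 2.79, 3.14, 3.14, 3.14, 3.14].

## Interface

Orientations are given as a unit quaternion [x, y, z, w].
In Python, from workcell import * gives the robot as it stands.
- The arm moves only by the tool arm_command, never from a script. Its arguments are lists of equal length, an entry for each row: "translation": the shift along the tool's x, y, z in cm, a list of three; "turn": the turn about the tool's z in rad; "hand": the closure, from 0 (fully open) to 1 (shut). In form: {"translation": [[x, y, z], ...], "turn": [turn, ...], "hand": [hand, ...]}. A call has 1 to 5 rows; each row is the pose to reach, as a shift and turn from the pose commanded when the call began, along the tool's axes at that moment; what a row does not reach only later rows make up. A row lasts 1/12 s, in which the tool goes at most 41.7 mm and 7.16 degrees, less where a joint would pass 70% of its speed; a pose out of reach is approached as far as the arm can. A call with a gripper value outside its range is refused whole. The fingers move at their own pace and stop on an object; the grip force is fixed at half the most. Time passes only in rows, so rows that repeat a pose let the fingers close. It gives the time, the measured TCP pose, the force and the opening at its end, in the units of the state.
- get_obs(): the state, without advancing time (a new reading comes with each control period).
- camera(name): name is "scene" or "top" or "wrist"; returns (picture, depth): 420x560x3 uint8, red, green, blue; 420x560 float32, m along the optical axis (not along the pixel's ray), 0 where there is no reading.
- camera_info(name): a dict with "mtx" (3x3 intrinsics, pixels), "dist_coeffs" ([k1, k2, p1, p2, k3] as OpenCV has them; the pictures are not rectified), "world_to_cam" (4x4, takes a point from world to camera coordinates). Camera axes: x right, y down, z forward; pixel columns grow to the right and rows downward; lengths in m; the calibration is good to about 2 mm. A picture is of the moment at which its call begins: read the wrist's pose just before it. camera_info takes no time and is no camera call; for the wrist camera it gives the pose at the moment of the call.
- job_done(): hands the job in, once; it reports no verdict.
Trained networks look in the newest picture that a camera, given by its name, has taken for a name from the list of things; names that differ only in an ending like _2 or _b are one class to them, and where a whole thing is asked for, a point or a joint stands for the part that bears it (a point fixed in the world has none). Each returns a list of dicts, best first, with "conf" (0 to 1); they miss things now and then, are a little off and sometimes report something else, mostly with a low value. They report only what shows in the picture. A call takes as long as a camera call.
- search_frame(camera, name): "location" ([row, column] in pixels, amid what is visible of it).
- spot_point(camera, name): "location" ([row, column] in pixels: a listed point, or the origin of a listed thing).
The state is a dict: "clock": time; "joint_pos": joint angles; "joint_vel": joint speeds; "tau": joint torques, N m; "eef_pos": TCP position; "tool_rot": TCP orientation; "ft_force": force on the tool from outside, world axes, zero at the start; "ft_torque": the same for the moment, N m; "grip_width": finger opening in m.
Only numpy, scipy, OpenCV 4.12 (cv2) and the standard library are available. Lean on these libraries where they do the work, as an engineer would, in place of code of your own. Each camera call takes 0.05 s, during which the arm holds its last target. There are 200 camera calls.

## Working session

There is one attempt and no reset: what is moved stays moved. The work goes in short steps, Python scripts to look and compute and a tool call to move; the robot and the scene stay as the last step left them, time stands still between calls to the robot, and variables do not carry over. Pictures are saved under pics/ and viewed, about 12 in all and at most 16, crops included, and the job is handed in when it is done.

Besides the shell and the picture viewer there is one more tool, called after "Request:" by a JSON object that holds its "fn" and its "kwargs", one argument or row to a line. arm_command: Moves the arm, as the interface text tells. Its arguments: {"type":"object","properties":{"translation":{"type":"array","items":{"type":"array","items":{"type":"number"}}},"turn":{"type":"array","items":{"type":"number"}},"hand":{"type":"array","items":{"type":"number"}}},"required":["translation","turn","hand"]}

```bash
ls; mkdir -p pics; cat > h.py <<'E'
from workcell import *
import numpy as np, cv2
def ray(cam,pix,ci=None):
    ci=ci or camera_info(cam); K=np.array(ci["mtx"]);d=np.array(ci["dist_coeffs"]);T=np.array(ci["world_to_cam"])
    p=cv2.undistortPoints(np.array([[[pix[1],pix[0]]]],float),K,d)[0,0]
    R=T[:3,:3]; o=-R.T@T[:3,3]; return o,R.T@np.array([p[0],p[1],1.])
def at_z(cam,pix,z,ci=None):
    o,v=ray(cam,pix,ci); return o+v*(z-o[2])/v[2]
def at_depth(cam,pix,D,ci=None):
    o,v=ray(cam,pix,ci); return o+v*D[int(round(pix[0])),int(round(pix[1]))]
def proj(cam,P,ci=None):
    ci=ci or camera_info(cam);T=np.array(ci["world_to_cam"])
    r=cv2.Rodrigues(T[:3,:3])[0]
    q=cv2.projectPoints(np.array(P,float).reshape(-1,1,3),r,T[:3,3],np.array(ci["mtx"]),np.array(ci["dist_coeffs"]))[0][:,0]
    return q[:,::-1]
def cloud(cam,D,ci=None):
    ci=ci or camera_info(cam);T=np.array(ci["world_to_cam"]);h,w=D.shape
    u,v=np.meshgrid(np.arange(w),np.arange(h))
    p=cv2.undistortPoints(np.stack([u,v],-1).reshape(-1,1,2).astype(float),np.array(ci["mtx"]),np.array(ci["dist_coeffs"]))[:,0]
    d=D.reshape(-1,1); pc=np.hstack([p*d,d]); W=(pc-T[:3,3])@T[:3,:3]
    W[d[:,0]==0]=np.nan
    return W.reshape(h,w,3)
def save(n,im): cv2.imwrite(f"pics/{n}.png",im[:,:,::-1])
E
python3 - <<'E'
from h import *
o=get_obs();print({k:np.round(v,3).tolist() for k,v in o.items()})
for c in("top","scene"):
    im,D=camera(c);save(c+"0",im);np.savez(c+"0.npz",im=im,D=D)
    ci=camera_info(c);print(c,np.round(np.linalg.inv(ci["world_to_cam"]),3).tolist(),np.round(ci["mtx"],1).tolist())
for n in["paddle","disc","knife","tweezers","glass0","basket","frit_jar","dish"]:
    print(n,[(round(d["conf"],2),np.round(d["location"]).tolist(),np.round(at_z("top",d["location"],.01),3).tolist()) for d in spot_point("top",n)][:4])
for n in["paddle_ring","disc_ring","knife_ring","tweezers_ring","basket_bar","peg0","peg1","peg2","peg3","hook","rack"]:
    z={"basket_bar":.15,"rack":0}.get(n,.25 if n[:3]=="peg" or n=="hook" else .007)
    print(n,[(round(d["conf"],2),np.round(d["location"]).tolist(),np.round(at_z("top",d["location"],z),3).tolist()) for d in spot_point("top",n)][:4])
print(get_obs()["clock"])
E
```

```text
pics
{'clock': 0.0, 'joint_pos': [1.129, 0.241, 0.004, 1.335, 0.0, 1.571], 'joint_vel': [-0.001, 0.0, -0.001, -0.0, -0.001, -0.0], 'tau': [0.0, -37.231, 25.241, 0.017, -0.0, -0.0], 'eef_pos': [0.214, 0.451, 0.221], 'tool_rot': [0.219, 0.976, -0.001, -0.0], 'ft_force': [-0.789, -0.057, 0.065], 'ft_torque': [0.081, 0.082, -0.023], 'grip_width': 0.085}
top [[0.006, -0.988, 0.154, 0.365], [-1.0, -0.003, 0.022, 0.056], [-0.022, -0.154, -0.988, 1.518], [0.0, 0.0, 0.0, 1.0]] [[399.2, 0.0, 281.6], [0.0, 399.2, 206.3], [0.0, 0.0, 1.0]]
scene [[0.5, 0.74, -0.449, 1.051], [0.866, -0.43, 0.255, -0.207], [-0.004, -0.517, -0.856, 1.109], [0.0, 0.0, 0.0, 1.0]] [[392.9, 0.0, 285.1], [0.0, 392.9, 209.9], [0.0, 0.0, 1.0]]
paddle [(0.57, [236.0, 326.0], [0.485, -0.078, 0.01]), (0.32, [221.0, 411.0], [0.545, -0.398, 0.01])]
disc []
knife [(0.66, [240.0, 417.0], [0.473, -0.416, 0.01])]
tweezers [(0.83, [248.0, 357.0], [0.444, -0.193, 0.01]), (0.7, [179.0, 331.0], [0.708, -0.098, 0.01]), (0.15, [254.0, 292.0], [0.419, 0.049, 0.01])]
glass0 [(0.67, [255.0, 296.0], [0.416, 0.036, 0.01]), (0.66, [242.0, 280.
[... 716 characters left out ...]
5])]
peg0 [(0.87, [173.0, 387.0], [0.673, -0.254, 0.25]), (0.77, [180.0, 361.0], [0.647, -0.17, 0.25]), (0.69, [178.0, 332.0], [0.655, -0.079, 0.25])]
peg1 [(0.87, [173.0, 387.0], [0.673, -0.254, 0.25]), (0.77, [180.0, 361.0], [0.647, -0.17, 0.25]), (0.69, [178.0, 332.0], [0.655, -0.079, 0.25])]
peg2 [(0.87, [173.0, 387.0], [0.673, -0.254, 0.25]), (0.77, [180.0, 361.0], [0.647, -0.17, 0.25]), (0.69, [178.0, 332.0], [0.655, -0.079, 0.25])]
peg3 [(0.87, [173.0, 387.0], [0.673, -0.254, 0.25]), (0.77, [180.0, 361.0], [0.647, -0.17, 0.25]), (0.69, [178.0, 332.0], [0.655, -0.079, 0.25])]
hook [(0.77, [190.0, 260.0], [0.614, 0.155, 0.25]), (0.16, [222.0, 411.0], [0.512, -0.324, 0.25])]
rack []
1.05
```

```bash
python3 - <<'E'
import cv2
a=cv2.imread("pics/top0.png")
cv2.imwrite("pics/top0c.png",cv2.resize(a[150:300,140:460],None,fx=2.5,fy=2.5,interpolation=cv2.INTER_CUBIC))
E
```

```text
(no output)
```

View pics/top0c.png

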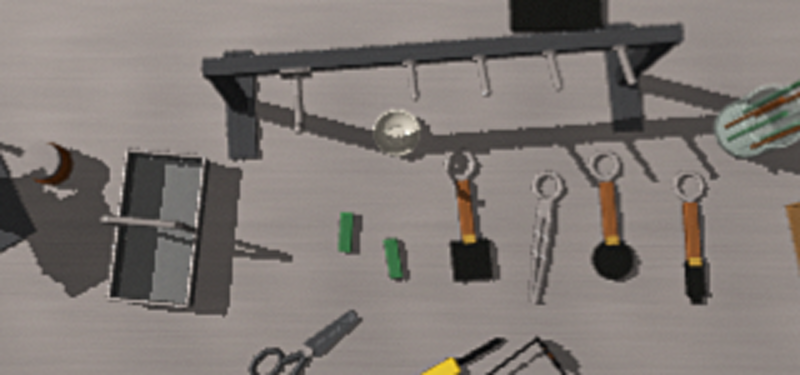

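View pics/scene0.png

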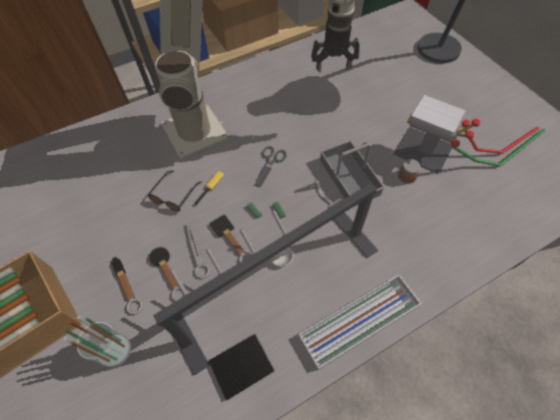

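```bash
python3 - <<'E'
import workcell; print([n for n in dir(workcell) if n[0]!='_'], getattr(workcell,'tip_reach',None))
from h import *
from scipy.spatial.transform import Rotation as R
ci=camera_info("wrist");o=get_obs();W=np.eye(4);W[:3,:3]=R.from_quat(o["tool_rot"]).as_matrix();W[:3,3]=o["eef_pos"]
print(np.round(W,3).tolist());print("cam in tool",np.round(np.linalg.inv(W)@np.linalg.inv(ci["world_to_cam"]),3).tolist(),np.round(ci["mtx"],0).tolist(),ci["dist_coeffs"])
z=np.load("top0.npz");C=cloud("top",z["D"])
# rail / pegs by height
m=(C[...,2]>.15)&(C[...,0]>.5)&(C[...,1]<.35)
r,c=np.where(m)
for lo,hi in((.15,.2),(.2,.23),(.23,.25),(.25,.27),(.27,.3)):
    k=m&(C[...,2]>=lo)&(C[...,2]<hi);print(lo,k.sum(),np.round(np.nanmean(C[k],0),3) if k.any() else 0)
k=m&(C[...,2]>.252)&(C[...,2]<.27)
print("bench z",np.nanmedian(C[260:280,200:400,2]))
p=C[k];print(np.round(np.polyfit(p[:,1],p[:,0],1),4),p[:,1].min(),p[:,1].max())
for nm,(rr,cc) in{"basket":(243,203),"bar":(234,195),"jar":(216,159)}.items(): print(nm,np.round(C[rr-3:rr+4:3,cc-3:cc+4:3].reshape(-1,3),3).tolist())
E
```

```text
['Unreachable', 'camera', 'camera_info', 'get_obs', 'job_done', 'search_frame', 'spot_point', 'tip_reach'] 0.014
[[-0.904, 0.428, -0.0, 0.214], [0.428, 0.904, -0.0, 0.452], [-0.0, -0.0, -1.0, 0.222], [0.0, 0.0, 0.0, 1.0]]
cam in tool [[-0.001, -0.95, -0.311, 0.078], [1.0, -0.001, -0.0, 0.0], [-0.0, -0.311, 0.95, -0.153], [0.0, 0.0, 0.0, 1.0]] [[323.0, 0.0, 282.0], [0.0, 323.0, 209.0], [0.0, 0.0, 1.0]] [0.01911211 0.         0.         0.         0.        ]
0.15 271 [ 0.599 -0.492  0.173]
0.2 126 [ 0.632 -0.356  0.212]
0.23 201 [0.65  0.041 0.243]
0.25 1615 [ 0.677 -0.028  0.262]
0.27 147 [ 0.638 -0.12   0.284]
bench z 0.0008757780426025012
[-0.076   0.6753] -0.3363842688923833 0.281442375757492
basket [[0.46, 0.366, 0.152], [0.46, 0.356, 0.153], [0.459, 0.345, 0.157], [0.459, 0.4, 0.002], [0.459, 0.388, 0.005], [0.459, 0.376, 0.005], [0.447, 0.398, 0.008], [0.448, 0.388, 0.001], [0.447, 0.376, 0.003]]
bar [[0.504, 0.431, 0.006], [0.504, 0.42, 0.006], [0.504, 0.409, 0.001], [0.493, 0.431, 0.003], [0.493, 0.421, -0.0], [0.493, 0.408, 0.007], [0.47, 0.395, 0.149], [0.47, 0.384, 0.152], [0.481, 0.407, 0.007]]
jar [[0.566, 0.554, 0.058], [0.565, 0.543, 0.059], [0.565, 0.531, 0.062], [0.554, 0.552, 0.064], [0.554, 0.54, 0.065], [0.553, 0.529, 0.067], [0.542, 0.55, 0.067], [0.542, 0.539, 0.066], [0.544, 0.533, 0.053]]
```

Request:
{"fn": "arm_command", "kwargs": {
  "translation": [
    [-2.8,-2.9,-0.6],
    [-5.6,-5.8,-1.2],
    [-8.4,-8.7,-1.8],
    [-11.2,-11.6,-2.4],
    [-14,-14.5,-3]
  ],
  "turn": [0,0,0,0,0],
  "hand": [0,0,0,0,0]
}}

```text
clock: 1.47
eef_pos: [0.2784, 0.2594, 0.2518]
tool_rot: [0.218, 0.976, 0.0, 0.0]
ft_force: [1.4, -0.5, -0.0]
grip_width: 0.0856
```

Request:
{"fn": "arm_command", "kwargs": {
  "translation": [
    [-2.8,-2.9,-0.6],
    [-5.6,-5.8,-1.2],
    [-8.4,-8.7,-1.8],
    [-11.2,-11.6,-2.4],
    [-14,-14.5,-3]
  ],
  "turn": [0,0,0,0,0],
  "hand": [0,0,0,0,0]
}}

```text
clock: 1.88
eef_pos: [0.343, 0.0683, 0.2822]
tool_rot: [0.219, 0.976, 0.0, 0.001]
ft_force: [1.3, 0.5, 0.3]
grip_width: 0.0855
```

Request:
{"fn": "arm_command", "kwargs": {
  "translation": [
    [-2.8,-2.9,-0.6],
    [-5.6,-5.8,-1.2],
    [-8.4,-8.7,-2],
    [-8.4,-8.7,-2],
    [-8.4,-8.7,-2]
  ],
  "turn": [-0.12,-0.24,-0.36,-0.442,-0.442],
  "hand": [0,0,0,0,0]
}}

```text
clock: 2.3
eef_pos: [0.3832, -0.0481, 0.3023]
tool_rot: [0.0, 1.0, -0.001, 0.001]
ft_force: [0.5, 0.5, 0.3]
grip_width: 0.0853
```

```bash
python3 - <<'E'
from h import *
ci=camera_info("wrist");im,D=camera("wrist");save("w1",im);np.savez("w1.npz",im=im,D=D,T=ci["world_to_cam"])
C=cloud("wrist",D,ci)
def show(n,z):
    print(n,[(round(d["conf"],2),np.round(d["location"]).tolist(),np.round(at_z("wrist",d["location"],z,ci),3).tolist()) for d in spot_point("wrist",n)][:4])
for n in["paddle","disc","knife","tweezers"]: show(n,.014); show(n+"_ring",.007)
show("glass0",.0);show("dish",0);show("peg0",.267);show("hook",.25)
hsv=cv2.cvtColor(im,cv2.COLOR_RGB2HSV)
m=cv2.inRange(hsv,(40,80,30),(90,255,255));n,l,s,c=cv2.connectedComponentsWithStats(m)
for i in range(1,n):
    if s[i,4]>100:
        ys,xs=np.where(l==i);P=np.array([at_z("wrist",(y,x),.014,ci)[:2] for y,x in zip(ys,xs)])
        rc=cv2.minAreaRect(P.astype(np.float32)*1000);print("green",s[i,4],c[i].round(),np.round(rc[0]),np.round(rc[1]),round(rc[2]), np.round(np.nanmedian(C[l==i][:,2]),3))
E
```

```text
paddle [(0.96, [231.0, 264.0], [0.484, -0.075, 0.014])]
paddle_ring [(0.81, [278.0, 266.0], [0.566, -0.075, 0.007])]
disc [(0.72, [230.0, 122.0], [0.483, -0.284, 0.014]), (0.64, [207.0, 37.0], [0.447, -0.397, 0.014]), (0.4, [190.0, 336.0], [0.421, 0.026, 0.014])]
disc_ring [(0.79, [280.0, 130.0], [0.569, -0.287, 0.007])]
knife [(0.66, [262.0, 45.0], [0.534, -0.407, 0.014]), (0.57, [210.0, 37.0], [0.451, -0.399, 0.014])]
knife_ring [(0.59, [264.0, 43.0], [0.54, -0.416, 0.007])]
tweezers [(0.56, [209.0, 188.0], [0.45, -0.184, 0.014])]
tweezers_ring [(0.64, [260.0, 184.0], [0.535, -0.2, 0.007])]
glass0 [(0.67, [190.0, 338.0], [0.426, 0.031, 0.0]), (0.61, [217.0, 383.0], [0.468, 0.101, 0.0])]
dish [(0.78, [302.0, 328.0], [0.614, 0.024, 0.0])]
peg0 [(0.18, [230.0, 122.0], [0.38, -0.148, 0.267])]
hook []
green 420 [340. 191.] [424.  32.] [55. 17.] 10 0.014
green 364 [387. 218.] [463. 102.] [17. 56.] 87 0.014
```

View pics/w1.png

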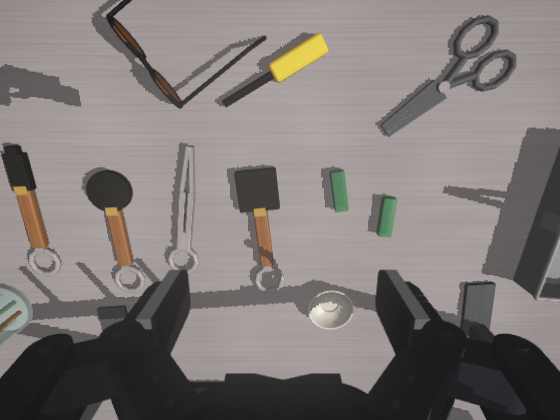

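Request:
{"fn": "arm_command", "kwargs": {
  "translation": [
    [-1,2,3.8],
    [-2,4,7.5],
    [-3,6,11.5],
    [-4.1,8,15.2],
    [-4.1,8,19]
  ],
  "turn": [-0.1,-0.17,-0.17,-0.17,-0.17],
  "hand": [0.4,0.4,0.4,0.4,0.4]
}}

```text
clock: 3.37
eef_pos: [0.4249, 0.0374, 0.1162]
tool_rot: [-0.086, 0.996, 0.0, 0.003]
ft_force: [1.3, 1.3, -0.1]
grip_width: 0.0513
```

Request:
{"fn": "arm_command", "kwargs": {
  "translation": [
    [0,0,3.5],
    [0,0,7],
    [0,0,9],
    [0,0,9.6],
    [0,0,9.6]
  ],
  "turn": [0,0,0,0,0],
  "hand": [0.4,0.4,0.4,0.4,0.7]
}}

```text
clock: 3.78
eef_pos: [0.4208, 0.035, 0.0192]
tool_rot: [-0.085, 0.996, 0.0, -0.002]
ft_force: [0.0, 0.1, 1.0]
grip_width: 0.0405
```

Request:
{"fn": "arm_command", "kwargs": {
  "translation": [
    [0,0,0],
    [0,0,0],
    [0,0,0],
    [0,0,0],
    [0,0,0]
  ],
  "turn": [0,0,0,0,0],
  "hand": [1,1,1,1,1]
}}

```text
clock: 4.2
eef_pos: [0.4233, 0.0351, 0.0216]
tool_rot: [-0.085, 0.996, 0.0, 0.001]
ft_force: [0.1, 1.0, 0.5]
grip_width: -0.0001
```

```bash
python3 - <<'E'
from h import *
print({k:np.round(v,4).tolist() for k,v in get_obs().items() if k in("clock","eef_pos","ft_force","grip_width")})
im,D=camera("wrist");save("w2",im)
print({k:np.round(v,4).tolist() for k,v in get_obs().items() if k in("clock","eef_pos","ft_force","grip_width")})
E
```

```text
{'clock': 4.2, 'eef_pos': [0.4233, 0.0351, 0.0216], 'ft_force': [0.1374, 0.9543, 0.4745], 'grip_width': -0.0001}
{'clock': 4.25, 'eef_pos': [0.423, 0.0351, 0.0214], 'ft_force': [-0.259, -0.1118, -0.012], 'grip_width': 0.0003}
```

View pics/w2.png

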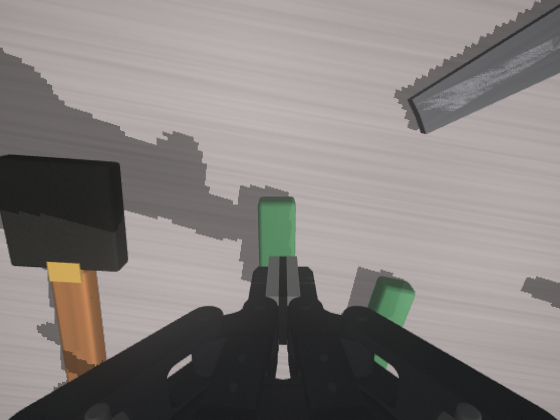

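Request:
{"fn": "arm_command", "kwargs": {
  "translation": [
    [0,0,-2],
    [0,0,-2],
    [0,0,-2],
    [0,0,-1],
    [0,0,0]
  ],
  "turn": [0,0,0,0,0],
  "hand": [0.5,0.5,0.5,0.5,0.5]
}}

```text
clock: 4.67
eef_pos: [0.4229, 0.0351, 0.0206]
tool_rot: [-0.085, 0.996, -0.0, 0.001]
ft_force: [0.2, 0.7, -0.3]
grip_width: 0.0428
```

Request:
{"fn": "arm_command", "kwargs": {
  "translation": [
    [0,0,0.8],
    [0,0,0.8],
    [0,0,0.8],
    [0,0,0.8],
    [0,0,0.8]
  ],
  "turn": [0,0,0,0,0],
  "hand": [0.5,0.5,1,1,1]
}}

```text
clock: 5.08
eef_pos: [0.4228, 0.0351, 0.0129]
tool_rot: [-0.085, 0.996, 0.0, 0.0]
ft_force: [-0.4, -0.5, -0.0]
grip_width: 0.0064
```

Request:
{"fn": "arm_command", "kwargs": {
  "translation": [
    [0,0,0],
    [0,0,0],
    [0,0,0]
  ],
  "turn": [0,0,0],
  "hand": [1,1,1]
}}

```text
clock: 5.33
eef_pos: [0.4226, 0.0351, 0.0129]
tool_rot: [-0.085, 0.996, -0.0, 0.0]
ft_force: [-0.0, 0.8, -1.1]
grip_width: -0.0002
```

```bash
python3 - <<'E'
from h import *
ci=camera_info("wrist");im,D=camera("wrist");save("w3",im)
C=cloud("wrist",D,ci)
for r in(200,230,250,262,270,280,300,330): print(r,np.round(C[r,283],3),np.round(C[r,270],3),D[r,283])
E
```

```text
200 [ 0.394  0.03  -0.   ] [0.395 0.023 0.   ] 0.17308478
230 [0.405 0.032 0.014] [0.406 0.025 0.014] 0.16251971
250 [0.416 0.034 0.014] [0.416 0.027 0.016] 0.16619179
262 [0.413 0.033 0.034] [0.415 0.027 0.032] 0.1466655
270 [0.413 0.033 0.04 ] [0.414 0.028 0.04 ] 0.14053185
280 [0.413 0.033 0.049] [0.414 0.028 0.049] 0.13201575
300 [0.414 0.033 0.061] [0.413 0.028 0.064] 0.12106534
330 [0.428 0.036 0.06 ] [0.412 0.029 0.082] 0.12632166
```

View pics/w3.png

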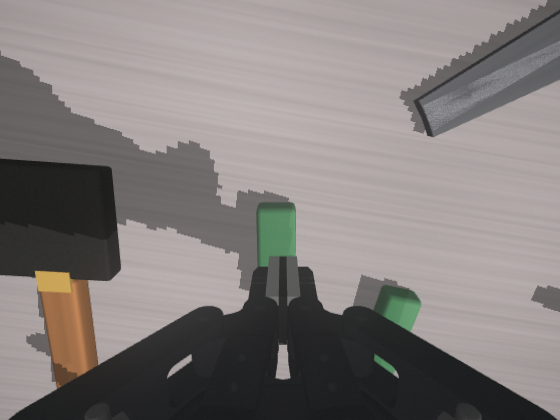

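Request:
{"fn": "arm_command", "kwargs": {
  "translation": [
    [0,0,0],
    [0,0,0],
    [0,0,0.5],
    [0,0,1],
    [0,0,1]
  ],
  "turn": [0,0,0,0,0],
  "hand": [0.5,0.5,0.5,0.5,0.5]
}}

```text
clock: 5.8
eef_pos: [0.4214, 0.035, 0.0015]
tool_rot: [-0.085, 0.996, -0.0, -0.001]
ft_force: [-0.8, -1.1, -0.1]
grip_width: 0.0427
```

Request:
{"fn": "arm_command", "kwargs": {
  "translation": [
    [0,0,0.4],
    [0,0,0.8],
    [0,0,0.8]
  ],
  "turn": [0,0,0],
  "hand": [0.5,0.5,0.5]
}}

```text
clock: 6.05
eef_pos: [0.4217, 0.035, -0.0063]
tool_rot: [-0.085, 0.996, -0.0, -0.001]
ft_force: [-1.2, -0.0, -0.1]
grip_width: 0.0424
```

```bash
python3 - <<'E'
from h import *
ci=camera_info("wrist");im,D=camera("wrist");save("w4",im)
C=cloud("wrist",D,ci);print(np.linalg.inv(ci["world_to_cam"])[:3,3])
m=(C[...,2]>.016)&(np.abs(C[...,1]-.035)<.06)
for c in range(200,370,8):
    k=np.where(m[:,c])[0]
    if len(k): print(c,k[0],np.round(C[k[0]:k[0]+5:2,c],3).tolist())
E
```

```text
[0.3446284  0.02141369 0.14662338]
200 285 [[0.422, -0.001, 0.027], [0.422, -0.0, 0.028], [0.422, 0.0, 0.031]]
208 274 [[0.422, 0.001, 0.018], [0.422, 0.001, 0.02], [0.422, 0.001, 0.021]]
216 273 [[0.422, 0.004, 0.016], [0.422, 0.004, 0.018], [0.418, 0.006, 0.026]]
224 265 [[0.417, 0.007, 0.016], [0.417, 0.007, 0.019], [0.417, 0.008, 0.02]]
232 264 [[0.416, 0.011, 0.016], [0.416, 0.011, 0.017], [0.417, 0.011, 0.019]]
240 373 [[0.415, 0.022, 0.077], [0.415, 0.022, 0.078], [0.415, 0.022, 0.078]]
248 373 [[0.415, 0.024, 0.076], [0.415, 0.024, 0.077], [0.414, 0.024, 0.078]]
256 374 [[0.415, 0.026, 0.076], [0.414, 0.026, 0.078], [0.413, 0.026, 0.079]]
264 375 [[0.415, 0.028, 0.077], [0.414, 0.028, 0.078], [0.414, 0.028, 0.079]]
272 377 [[0.413, 0.03, 0.079], [0.414, 0.03, 0.078], [0.413, 0.03, 0.08]]
280 379 [[0.414, 0.033, 0.078], [0.413, 0.033, 0.079], [0.414, 0.033, 0.08]]
288 378 [[0.413, 0.035, 0.078], [0.412, 0.034, 0.08], [0.413, 0.035, 0.079]]
296 376 [[0.413, 0.037, 0.077], [0.412, 0.037, 0.079], [0.413, 0.037, 0.079]]
304 375 [[0.413, 0.039, 0.077], [0.411, 0.039, 0.079], [0.412, 0.039, 0.079]]
312 373 [[0.412, 0.041, 0.076], [0.412, 0.041, 0.077], [0.413, 0.041, 0.077]]
320 373 [[0.411, 0.043, 0.077], [0.412, 0.043, 0.077], [0.411, 0.043, 0.079]]
328 295 [[0.424, 0.056, 0.016], [0.426, 0.057, 0.016], [0.427, 0.057, 0.016]]
336 264 [[0.408, 0.056, 0.017], [0.408, 0.056, 0.018], [0.408, 0.056, 0.019]]
344 265 [[0.408, 0.06, 0.016], [0.408, 0.06, 0.019], [0.407, 0.059, 0.021]]
352 273 [[0.411, 0.064, 0.017], [0.412, 0.064, 0.018], [0.411, 0.064, 0.02]]
360 274 [[0.41, 0.068, 0.018], [0.41, 0.067, 0.02], [0.41, 0.067, 0.022]]
368 291 [[0.411, 0.068, 0.031], [0.411, 0.068, 0.032], [0.41, 0.067, 0.035]]
```

View pics/w4.png

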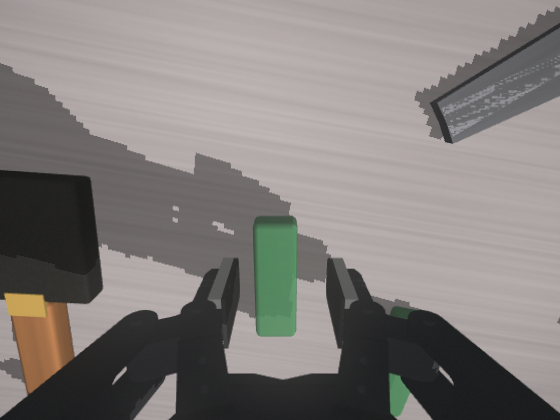

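Request:
{"fn": "arm_command", "kwargs": {
  "translation": [
    [0,0,0.5],
    [0,0,1],
    [0,0,1],
    [0,0,1],
    [0,0,1]
  ],
  "turn": [0,0,0,0,0],
  "hand": [0.5,0.5,0.7,1,1]
}}

```text
clock: 6.52
eef_pos: [0.4285, 0.0355, -0.0096]
tool_rot: [-0.085, 0.996, -0.0, 0.007]
ft_force: [-6.0, -0.4, 47.4]
grip_width: 0.0183
```

Request:
{"fn": "arm_command", "kwargs": {
  "translation": [
    [0,0,0],
    [0,0,0],
    [0,0,0],
    [0,0,-1.5],
    [0,0,-4]
  ],
  "turn": [0,0,0,0,0],
  "hand": [1,1,1,1,1]
}}

```text
clock: 6.93
eef_pos: [0.421, 0.0349, 0.0242]
tool_rot: [-0.085, 0.996, 0.0, -0.001]
ft_force: [-0.8, -0.8, -0.4]
grip_width: 0.0184
```

Request:
{"fn": "arm_command", "kwargs": {
  "translation": [
    [0,0,-4],
    [0,0,-8],
    [0,2,-11.5],
    [0,4.5,-14.7],
    [0,7,-18]
  ],
  "turn": [0,0,0,0,0],
  "hand": [1,1,1,1,1]
}}

```text
clock: 7.35
eef_pos: [0.4101, 0.1044, 0.2062]
tool_rot: [-0.084, 0.996, 0.0, 0.0]
ft_force: [1.2, 0.1, -0.5]
grip_width: 0.0183
```

Request:
{"fn": "arm_command", "kwargs": {
  "translation": [
    [0,3,-2],
    [0.2,6.5,-4],
    [0.3,10,-5.5],
    [0.3,14,-5.5],
    [0.3,14.5,-5.5]
  ],
  "turn": [0.1,0.17,0.17,0.17,0.17],
  "hand": [1,1,1,1,1]
}}

```text
clock: 7.77
eef_pos: [0.3826, 0.252, 0.2603]
tool_rot: [-0.003, 1.0, 0.002, 0.001]
ft_force: [0.2, -0.1, -0.4]
grip_width: 0.0181
```

```bash
python3 - <<'E'
from h import *
o=get_obs();print(np.round(o["eef_pos"],4),np.round(o["tool_rot"],3),o["grip_width"])
ci=camera_info("wrist");im,D=camera("wrist");save("w5",im);np.savez("w5.npz",im=im,D=D,T=ci["world_to_cam"])
for n,z in(("basket",0),("basket_bar",.15),("glass0",0)): print(n,[(round(d["conf"],2),np.round(d["location"]).tolist(),np.round(at_z("wrist",d["location"],z,ci),3).tolist()) for d in spot_point("wrist",n)][:4])
C=cloud("wrist",D,ci);P=C.reshape(-1,3)
reg=(P[:,0]>.3)&(P[:,0]<.62)&(P[:,1]>.28)&(P[:,1]<.5)
for lo,hi in((.14,.165),(.04,.056)):
    k=P[reg&(P[:,2]>lo)&(P[:,2]<hi)];print(lo,len(k),np.round(k.min(0),3),np.round(k.max(0),3),cv2.minAreaRect(k[:,:2].astype(np.float32)*1000))
E
```

```text
[0.3826 0.252  0.2603] [-0.003  1.     0.002  0.001] 0.018100507853303662
basket [(0.93, [228.0, 374.0], [0.466, 0.379, 0.0])]
basket_bar [(0.79, [292.0, 418.0], [0.471, 0.379, 0.15])]
glass0 [(0.81, [227.0, 171.0], [0.467, 0.101, 0.0]), (0.76, [262.0, 284.0], [0.519, 0.256, 0.0]), (0.2, [229.0, 375.0], [0.469, 0.38, 0.0])]
0.14 1359 [0.457 0.322 0.14 ] [0.475 0.437 0.157] ((466.6973571777344, 379.59100341796875), (115.58869934082031, 10.061136245727539), 85.27603149414062)
0.04 2555 [0.35  0.315 0.04 ] [0.578 0.45  0.056] ((464.71697998046875, 380.16082763671875), (122.8342056274414, 221.55599975585938), 84.96033477783203)
```

View pics/w5.png

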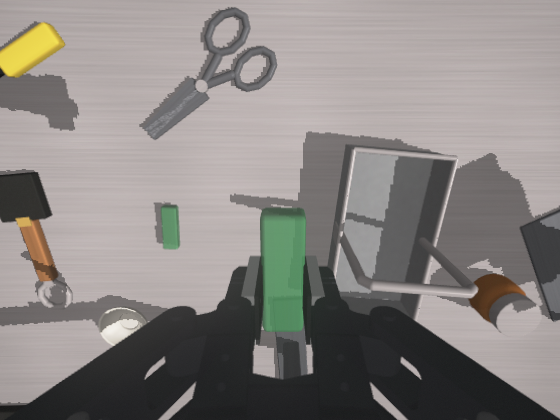

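Request:
{"fn": "arm_command", "kwargs": {
  "translation": [
    [-0.8,3.8,0],
    [-1.6,7.6,0],
    [-2.1,11.1,0],
    [-2.1,11.1,3],
    [-2.1,11.1,7]
  ],
  "turn": [0.09,0.09,0.09,0.09,0.09],
  "hand": [1,1,1,1,1]
}}

```text
clock: 8.38
eef_pos: [0.4076, 0.3597, 0.1918]
tool_rot: [0.045, 0.999, 0.003, 0.003]
ft_force: [0.7, 0.1, -1.1]
grip_width: 0.0184
```

Request:
{"fn": "arm_command", "kwargs": {
  "translation": [
    [0,0,4],
    [0,0,8],
    [0,0,12],
    [0,0,15.5],
    [0,0,15.5]
  ],
  "turn": [0,0,0,0,0],
  "hand": [1,1,1,1,1]
}}

```text
clock: 8.8
eef_pos: [0.3999, 0.3513, 0.0273]
tool_rot: [0.046, 0.999, -0.005, -0.005]
ft_force: [-1.4, -1.0, -1.7]
grip_width: 0.0184
```

Request:
{"fn": "arm_command", "kwargs": {
  "translation": [
    [0,0,1],
    [0,0,1.3],
    [0,0,1.3]
  ],
  "turn": [0,0,0],
  "hand": [1,1,1]
}}

```text
clock: 9.05
eef_pos: [0.4053, 0.3576, 0.0229]
tool_rot: [0.045, 0.999, 0.001, 0.001]
ft_force: [-0.4, 0.1, -0.5]
grip_width: 0.0189
```

Request:
{"fn": "arm_command", "kwargs": {
  "translation": [
    [0,0.6,0.7],
    [0,0.6,1.3],
    [0,0.6,1.3],
    [0,0.6,1.3],
    [0,0.6,1.3]
  ],
  "turn": [0,0,0,0,0],
  "hand": [1,1,1,0.67,0.67]
}}

```text
clock: 9.47
eef_pos: [0.4045, 0.3637, 0.0089]
tool_rot: [0.045, 0.999, 0.0, 0.0]
ft_force: [-0.7, -0.4, 0.4]
grip_width: 0.0277
```

Request:
{"fn": "arm_command", "kwargs": {
  "translation": [
    [0,0,0],
    [0,0,-4],
    [0,0,-8],
    [0,0,-12],
    [0,0,-16]
  ],
  "turn": [0,0,0,0,0],
  "hand": [0.67,0.67,0.67,0.6,0.5]
}}

```text
clock: 9.88
eef_pos: [0.4041, 0.3631, 0.1705]
tool_rot: [0.045, 0.999, -0.0, -0.0]
ft_force: [0.5, 0.1, 0.1]
grip_width: 0.0428
```

Request:
{"fn": "arm_command", "kwargs": {
  "translation": [
    [-1.2,-3.6,-1],
    [-2.4,-7.2,-2],
    [-3.6,-10.8,-2],
    [-4.8,-14.4,-2],
    [-6,-18,-2]
  ],
  "turn": [0,0,0,0,0],
  "hand": [0.5,0.5,0.5,0.5,0.5]
}}

```text
clock: 10.3
eef_pos: [0.4484, 0.1774, 0.1895]
tool_rot: [0.044, 0.999, 0.0, 0.001]
ft_force: [1.1, 0.2, 0.5]
grip_width: 0.043
```

Request:
{"fn": "arm_command", "kwargs": {
  "translation": [
    [-1.2,-3.6,0],
    [-2.6,-7.3,0],
    [-2.6,-7.4,3],
    [-2.6,-7.4,7],
    [-2.6,-7.4,10]
  ],
  "turn": [-0.04,-0.04,-0.04,-0.04,-0.04],
  "hand": [0.5,0.5,0.5,0.5,0.5]
}}

```text
clock: 10.72
eef_pos: [0.4676, 0.1014, 0.0876]
tool_rot: [0.026, 1.0, 0.0, 0.001]
ft_force: [0.4, -0.2, -0.8]
grip_width: 0.0428
```

Request:
{"fn": "arm_command", "kwargs": {
  "translation": [
    [0,0,3],
    [0,0,6],
    [0,0,6],
    [0,0,6]
  ],
  "turn": [0,0,0,0],
  "hand": [0.5,0.5,0.5,0.5]
}}

```text
clock: 11.05
eef_pos: [0.4658, 0.1024, 0.0278]
tool_rot: [0.025, 1.0, -0.0, -0.002]
ft_force: [-0.2, -0.1, 0.9]
grip_width: 0.0428
```

```bash
python3 - <<'E'
from h import *
o=get_obs();print(np.round(o["eef_pos"],4),np.round(o["tool_rot"],3))
ci=camera_info("wrist");im,D=camera("wrist")
hsv=cv2.cvtColor(im,cv2.COLOR_RGB2HSV)
m=cv2.inRange(hsv,(40,80,30),(90,255,255));n,l,s,c=cv2.connectedComponentsWithStats(m)
for i in range(1,n):
    if s[i,4]>300:
        ys,xs=np.where(l==i);P=np.array([at_z("wrist",(y,x),.014,ci)[:2] for y,x in zip(ys,xs)])
        rc=cv2.minAreaRect(P.astype(np.float32)*1000);print("green",s[i],np.round(rc[0]),np.round(rc[1]),round(rc[2]))
E
```

```text
[0.4658 0.1024 0.0278] [ 0.025  1.    -0.    -0.002]
green [ 268  195   34   95 3052] [463. 103.] [18. 57.] 87
```

Well aligned. Down to −0.006 and close.

Request:
{"fn": "arm_command", "kwargs": {
  "translation": [
    [0,0,2],
    [0,0,3.3],
    [0,0,3.3],
    [0,0,3.3],
    [0,0,3.3]
  ],
  "turn": [0,0,0,0,0],
  "hand": [0.5,0.5,0.6,1,1]
}}

```text
clock: 11.52
eef_pos: [0.4691, 0.1032, -0.0022]
tool_rot: [0.025, 1.0, 0.0, 0.002]
ft_force: [-0.2, 0.2, -0.0]
grip_width: 0.0179
```

Request:
{"fn": "arm_command", "kwargs": {
  "translation": [
    [0,0,0],
    [0,0,0],
    [0,0,-3],
    [0,0,-7],
    [0,0,-11]
  ],
  "turn": [0,0,0,0,0],
  "hand": [1,1,1,1,1]
}}

```text
clock: 11.93
eef_pos: [0.4664, 0.1025, 0.1069]
tool_rot: [0.025, 1.0, -0.0, -0.001]
ft_force: [1.6, 1.1, 0.6]
grip_width: 0.0178
```

Request:
{"fn": "arm_command", "kwargs": {
  "translation": [
    [0.5,0.5,-4],
    [1.2,2.5,-7.5],
    [2.2,5,-11],
    [3.2,8,-14],
    [4.2,11.5,-15.5]
  ],
  "turn": [0,0,0,0,0],
  "hand": [1,1,1,1,1]
}}

```text
clock: 12.35
eef_pos: [0.4325, 0.2186, 0.2651]
tool_rot: [0.026, 1.0, 0.001, 0.003]
ft_force: [1.3, 0.9, 0.3]
grip_width: 0.0175
```

Request:
{"fn": "arm_command", "kwargs": {
  "translation": [
    [0.8,3.8,0],
    [1.6,7.6,0],
    [2.4,11.4,0],
    [2.9,15.2,0],
    [3.1,18.6,0]
  ],
  "turn": [0,0,0.04,0.04,0.04],
  "hand": [1,1,1,1,1]
}}

```text
clock: 12.77
eef_pos: [0.4088, 0.4078, 0.2611]
tool_rot: [0.044, 0.999, 0.001, 0.001]
ft_force: [0.9, 0.3, -0.7]
grip_width: 0.0179
```

Request:
{"fn": "arm_command", "kwargs": {
  "translation": [
    [0,0,0],
    [0,0,3.5],
    [0,0,7],
    [0,0,10.5],
    [0,0,14]
  ],
  "turn": [0,0,0,0,0],
  "hand": [1,1,1,1,1]
}}

```text
clock: 13.18
eef_pos: [0.41, 0.4054, 0.1196]
tool_rot: [0.045, 0.999, 0.001, 0.001]
ft_force: [-0.6, 0.8, -0.5]
grip_width: 0.0179
```

Request:
{"fn": "arm_command", "kwargs": {
  "translation": [
    [0.1,0,3.5],
    [0.1,0,7],
    [0.1,0,10],
    [0.1,0,10.8],
    [0.1,0,10.8]
  ],
  "turn": [0,0,0,0,0],
  "hand": [1,1,1,1,1]
}}

```text
clock: 13.6
eef_pos: [0.4072, 0.4035, 0.0097]
tool_rot: [0.045, 0.999, -0.002, -0.002]
ft_force: [-0.1, -0.7, -0.2]
grip_width: 0.0179
```

Request:
{"fn": "arm_command", "kwargs": {
  "translation": [
    [0,0,0],
    [0,0,0],
    [0,0,0],
    [0,0,-3.5],
    [0,0,-7]
  ],
  "turn": [0,0,0,0,0],
  "hand": [0.67,0.67,0.67,0.67,0.67]
}}

```text
clock: 14.02
eef_pos: [0.4079, 0.4045, 0.0823]
tool_rot: [0.045, 0.999, -0.001, -0.001]
ft_force: [1.0, 1.4, 0.2]
grip_width: 0.0279
```

Request:
{"fn": "arm_command", "kwargs": {
  "translation": [
    [0,0,-4],
    [0,0,-8],
    [0,0,-12],
    [0,0,-16],
    [0,0,-20]
  ],
  "turn": [0,0,0,0,0],
  "hand": [0.6,0.5,0.5,0.5,0.5]
}}

```text
clock: 14.43
eef_pos: [0.4087, 0.4054, 0.2865]
tool_rot: [0.045, 0.999, 0.002, 0.002]
ft_force: [0.7, 0.4, 0.3]
grip_width: 0.0432
```

Request:
{"fn": "arm_command", "kwargs": {
  "translation": [
    [-1.5,-3.5,-1.5],
    [-3.1,-7,-3],
    [-4.7,-10.5,-4.5],
    [-6.3,-14,-6],
    [-7.8,-17.5,-7.3]
  ],
  "turn": [0.12,0.24,0.36,0.48,0.6],
  "hand": [0.5,0.5,0.5,0.5,0.5]
}}

```text
clock: 14.85
eef_pos: [0.4712, 0.2227, 0.3583]
tool_rot: [0.341, 0.94, 0.002, 0.002]
ft_force: [0.3, 0.1, 0.9]
grip_width: 0.0428
```

Request:
{"fn": "arm_command", "kwargs": {
  "translation": [
    [0,0,0],
    [0,0,0],
    [0,0,0],
    [0,0,0],
    [0,0,0]
  ],
  "turn": [0.12,0.24,0.36,0.48,0.6],
  "hand": [0.5,0.5,0.5,0.5,0.5]
}}

```text
clock: 15.27
eef_pos: [0.4709, 0.2239, 0.3571]
tool_rot: [0.604, 0.797, 0.002, 0.001]
ft_force: [0.7, -0.1, 0.5]
grip_width: 0.0427
```

Request:
{"fn": "arm_command", "kwargs": {
  "translation": [
    [0,0,0],
    [0,0,0],
    [0,0,0],
    [0,0,0],
    [0,0,0]
  ],
  "turn": [0.12,0.24,0.36,0.38,0.38],
  "hand": [0.5,0.5,0.5,0.5,0.5]
}}

```text
clock: 15.68
eef_pos: [0.4708, 0.2242, 0.3565]
tool_rot: [0.741, 0.672, 0.001, 0.0]
ft_force: [1.0, -0.9, -0.2]
grip_width: 0.0428
```

```bash
python3 - <<'E'
from h import *
o=get_obs();print(np.round(o["eef_pos"],4),np.round(o["tool_rot"],3),np.round(o["joint_pos"],2),o["clock"])
ci=camera_info("wrist");im,D=camera("wrist");save("w6",im);np.savez("w6.npz",im=im,D=D,T=ci["world_to_cam"])
C=cloud("wrist",D,ci)
for n in("hook","peg0"):
    for d in spot_point("wrist",n): r,c=d["location"];print(n,round(d["conf"],2),round(r),round(c),np.round(C[int(r),int(c)],3))
P=C.reshape(-1,3)
k=P[(P[:,2]>.257)&(P[:,2]<.268)&(P[:,0]>.655)]
print("rail",len(k),cv2.minAreaRect(k[:,:2].astype(np.float32)*1000))
E
```

```text
[0.4708 0.2242 0.3565] [0.741 0.672 0.001 0.   ] [0.44 0.27 0.39 1.69 0.   2.11] 15.6833
hook 0.7 253 437 [0.609 0.159 0.238]
rail 7250 ((667.7975463867188, 152.3097381591797), (26.5696964263916, 261.4924011230469), 4.232197284698486)
```

View pics/w6.png

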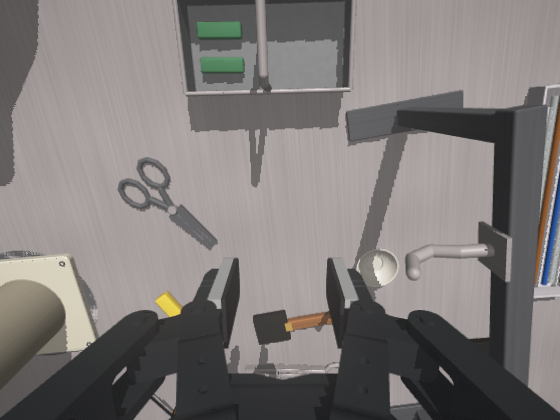

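```bash
python3 - <<'E'
from h import *
z=np.load("w6.npz");C=cloud("wrist",z["D"],dict(camera_info("wrist"),world_to_cam=z["T"]))
S=C[236:285,400:512].reshape(-1,3);S=S[(S[:,2]>.18)]
th=np.deg2rad(4.232);ex=np.array([np.cos(th),np.sin(th)]);ey=np.array([-np.sin(th),np.cos(th)])
u=S[:,:2]@ex;v=S[:,:2]@ey
print("rail centre u",np.array([.6678,.1523])@ex)
for lo in np.arange(u.min(),u.max(),.006):
    k=(u>=lo)&(u<lo+.006)
    if k.sum()>3: print(round(lo+.003,3),k.sum(),"v %.4f %.4f med %.4f"%(v[k].min(),v[k].max(),np.median(v[k])),"ztop %.4f zmin %.4f"%(np.percentile(S[k,2],95),S[k,2].min()))
E
```

```text
rail centre u 0.6772181959905506
0.583 138 v 0.1084 0.1192 med 0.1157 ztop 0.2704 zmin 0.2492
0.589 169 v 0.1082 0.1195 med 0.1179 ztop 0.2704 zmin 0.2394
0.595 82 v 0.1136 0.1193 med 0.1181 ztop 0.2619 zmin 0.2361
0.601 75 v 0.1080 0.1194 med 0.1167 ztop 0.2449 zmin 0.2340
0.607 76 v 0.1091 0.1189 med 0.1164 ztop 0.2420 zmin 0.2312
0.613 73 v 0.1089 0.1195 med 0.1164 ztop 0.2394 zmin 0.2282
0.619 106 v 0.1082 0.1193 med 0.1152 ztop 0.2394 zmin 0.2313
0.625 102 v 0.1078 0.1194 med 0.1152 ztop 0.2424 zmin 0.2324
0.631 113 v 0.1078 0.1193 med 0.1158 ztop 0.2453 zmin 0.2348
0.637 101 v 0.1074 0.1194 med 0.1157 ztop 0.2470 zmin 0.2370
0.643 104 v 0.1087 0.1198 med 0.1159 ztop 0.2484 zmin 0.2388
0.649 105 v 0.1080 0.1200 med 0.1153 ztop 0.2494 zmin 0.2413
0.655 101 v 0.1093 0.1197 med 0.1159 ztop 0.2505 zmin 0.2416
0.661 998 v 0.0925 0.1335 med 0.1136 ztop 0.2669 zmin 0.2262
0.667 275 v 0.0752 0.1334 med 0.0887 ztop 0.2670 zmin 0.2397
```

Request:
{"fn": "arm_command", "kwargs": {
  "translation": [
    [3.8,-0.4,1],
    [7.6,-0.8,2],
    [11.4,-1.2,3],
    [15.2,-1.6,4],
    [17.7,-2,6]
  ],
  "turn": [0,0,0,0,0],
  "hand": [0.5,0.5,0.5,0.5,0.5]
}}

```text
clock: 16.25
eef_pos: [0.4687, 0.406, 0.2958]
tool_rot: [0.74, 0.672, 0.002, -0.0]
ft_force: [0.3, -1.4, -0.2]
grip_width: 0.0429
```

Request:
{"fn": "arm_command", "kwargs": {
  "translation": [
    [0,0,3.5],
    [0,0,7],
    [0,0,10],
    [0,0,11],
    [0,0,11]
  ],
  "turn": [0,0,0,0,0],
  "hand": [0.5,0.5,0.5,0.5,0.5]
}}

```text
clock: 16.67
eef_pos: [0.4666, 0.4009, 0.1814]
tool_rot: [0.741, 0.672, -0.004, -0.0]
ft_force: [-0.8, 0.5, 0.3]
grip_width: 0.0429
```

```bash
python3 - <<'E'
from h import *
o=get_obs();print(np.round(o["eef_pos"],4),np.round(o["tool_rot"],3),o["clock"])
ci=camera_info("wrist");im,D=camera("wrist");save("w7",im)
P=cloud("wrist",D,ci).reshape(-1,3)
k=P[(P[:,2]>.14)&(P[:,2]<.160)&(abs(P[:,0]-.467)<.03)&(P[:,1]>.3)&(P[:,1]<.45)];print(len(k),k[:,1].min(),k[:,1].max(),np.median(k[:,2]),np.polyfit(k[:,1]-.38,k[:,0],1))
E
```

```text
[0.4666 0.4009 0.1814] [ 0.741  0.672 -0.004 -0.   ] 16.6667
2473 0.3229766944062591 0.4363929250649295 0.15428340173971578 [0.07193738 0.46639252]
```

Request:
{"fn": "arm_command", "kwargs": {
  "translation": [
    [0,0,3],
    [0,0,6],
    [0,0,6],
    [0,0,6],
    [0,0,6]
  ],
  "turn": [0,0,0,0,0],
  "hand": [0.5,0.5,0.5,0.5,0.5]
}}

```text
clock: 17.13
eef_pos: [0.47, 0.4035, 0.1281]
tool_rot: [0.741, 0.671, 0.002, 0.0]
ft_force: [0.4, -0.4, -0.3]
grip_width: 0.0433
```

Request:
{"fn": "arm_command", "kwargs": {
  "translation": [
    [0,0,0],
    [0,0,0],
    [0,0,0],
    [0,0,0],
    [0,0,0]
  ],
  "turn": [0,0,0,0,0],
  "hand": [1,1,1,1,1]
}}

```text
clock: 17.55
eef_pos: [0.4691, 0.4033, 0.1272]
tool_rot: [0.741, 0.671, 0.002, -0.0]
ft_force: [-1.6, -0.6, 6.4]
grip_width: 0.0074
```

Request:
{"fn": "arm_command", "kwargs": {
  "translation": [
    [0,0,0],
    [0,0,-1.5],
    [0,0,-4],
    [0,0,-7],
    [0,0,-10]
  ],
  "turn": [0,0,0,0,0],
  "hand": [1,1,1,1,1]
}}

```text
clock: 17.97
eef_pos: [0.4676, 0.4015, 0.2245]
tool_rot: [0.741, 0.671, -0.002, 0.0]
ft_force: [0.4, 0.0, -3.7]
grip_width: 0.0075
```

Request:
{"fn": "arm_command", "kwargs": {
  "translation": [
    [0,0,-1.5],
    [-0.5,0,-3.5],
    [-2,0,-5.5],
    [-4.5,0,-6.3],
    [-7.5,0.1,-6.3]
  ],
  "turn": [0,0,0,0,0],
  "hand": [1,1,1,1,1]
}}

```text
clock: 18.38
eef_pos: [0.4626, 0.3286, 0.2898]
tool_rot: [0.74, 0.672, 0.002, 0.0]
ft_force: [-0.3, -0.4, -3.2]
grip_width: 0.0077
```

Request:
{"fn": "arm_command", "kwargs": {
  "translation": [
    [-3,0,0],
    [-6.5,0,0],
    [-9.5,0.1,0],
    [-12,0.2,0],
    [-13.5,0.2,0]
  ],
  "turn": [-0.03,-0.06,-0.09,-0.12,-0.145],
  "hand": [1,1,1,1,1]
}}

```text
clock: 18.8
eef_pos: [0.4498, 0.1901, 0.2876]
tool_rot: [0.691, 0.723, -0.001, 0.0]
ft_force: [0.2, -0.7, -4.2]
grip_width: 0.0074
```

Request:
{"fn": "arm_command", "kwargs": {
  "translation": [
    [0,0,0],
    [0,0,0],
    [0,0,0]
  ],
  "turn": [0,0,0],
  "hand": [1,1,1]
}}

```text
clock: 19.05
eef_pos: [0.4507, 0.1936, 0.2877]
tool_rot: [0.691, 0.723, 0.0, -0.0]
ft_force: [0.1, -0.8, -4.1]
grip_width: 0.0075
```

```bash
python3 - <<'E'
from h import *
from scipy.spatial.transform import Rotation as R
o=get_obs();print(np.round(o["eef_pos"],4),np.round(o["tool_rot"],3),o["clock"],o["grip_width"])
M=R.from_quat(o["tool_rot"]).as_matrix();e=np.array(o["eef_pos"])
ci=camera_info("wrist");im,D=camera("wrist");save("w7",im)
P=cloud("wrist",D,ci).reshape(-1,3);b=e[2]+.0225
k=P[(abs(P[:,2]-b)<.012)&(abs(P[:,0]-e[0])<.03)&(P[:,1]>.1)&(P[:,1]<.3)]
for lo in np.arange(.1,.25,.01):
    q=k[(k[:,1]>=lo)&(k[:,1]<lo+.01)]
    if len(q)>3:print(round(lo,2),len(q),np.round(np.median(q,0),4))
print("to target in tool cm",np.round(M.T@(np.array([.6043,.1818,.285])-e)*100,2))
E
```

```text
[0.4507 0.1936 0.2877] [ 0.691  0.723  0.    -0.   ] 19.05 0.007472958116179459
0.14 162 [0.454  0.1474 0.3147]
0.15 334 [0.4538 0.1551 0.3147]
0.16 327 [0.4533 0.1647 0.315 ]
0.17 322 [0.4529 0.1752 0.3152]
0.18 338 [0.4524 0.1851 0.3155]
0.19 624 [0.449  0.1985 0.3153]
0.2 1323 [0.4541 0.204  0.3149]
0.21 579 [0.4509 0.2156 0.3139]
0.22 459 [0.4507 0.2235 0.3068]
to target in tool cm [-1.88 15.29  0.26]
```

View pics/w7.png

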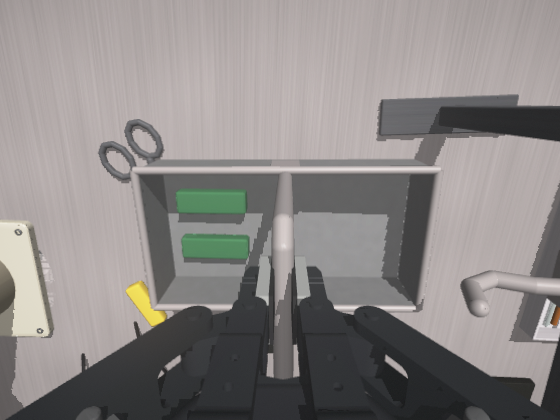

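Request:
{"fn": "arm_command", "kwargs": {
  "translation": [
    [-1,1.5,0],
    [-1.9,4.5,0],
    [-1.9,7.5,0],
    [-1.9,10.5,0],
    [-1.9,13,0]
  ],
  "turn": [0,0,0,0,0],
  "hand": [1,1,1,1,1]
}}

```text
clock: 19.52
eef_pos: [0.5833, 0.1813, 0.287]
tool_rot: [0.69, 0.724, 0.0, -0.0]
ft_force: [0.7, 0.7, -4.1]
grip_width: 0.0072
```

Request:
{"fn": "arm_command", "kwargs": {
  "translation": [
    [0,1.5,0],
    [0,2.3,0],
    [0,2.3,0],
    [0,2.3,0]
  ],
  "turn": [0,0,0,0],
  "hand": [1,1,1,1]
}}

```text
clock: 19.85
eef_pos: [0.6043, 0.1822, 0.2864]
tool_rot: [0.69, 0.724, -0.001, -0.001]
ft_force: [-1.1, 0.0, -2.1]
grip_width: 0.0075
```

```bash
python3 - <<'E'
from h import *
from scipy.spatial.transform import Rotation as R
o=get_obs();print(np.round(o["eef_pos"],4),np.round(o["tool_rot"],3),o["clock"],o["grip_width"],np.round(o["joint_pos"],2))
M=R.from_quat(o["tool_rot"]).as_matrix();e=np.array(o["eef_pos"])
ci=camera_info("wrist");im,D=camera("wrist");save("w8",im)
P=cloud("wrist",D,ci).reshape(-1,3)
k=P[(abs(P[:,0]-.606)<.05)&(P[:,1]>.08)&(P[:,1]<.25)&(P[:,2]>.22)&(P[:,2]<.276)];print(len(k))
for lo in np.arange(.556,.656,.008):
    q=k[(k[:,0]>=lo)&(k[:,0]<lo+.008)]
    if len(q)>3:print(round(lo,3),len(q),np.round(np.median(q,0),4),np.round(np.percentile(q[:,2],97),4))
print("to target in tool cm",np.round(M.T@(np.array([.6043,.1818,.221])-e)*100,2))
E
```

```text
[0.6043 0.1822 0.2864] [ 0.69   0.724 -0.001 -0.001] 19.85 0.007542742689416626 [0.29 0.51 0.57 1.63 0.   1.82]
4955
0.564 7 [0.5718 0.1571 0.2668] 0.2672
0.572 288 [0.5771 0.1599 0.2679] 0.2707
0.58 251 [0.5825 0.1616 0.2513] 0.2692
0.588 107 [0.5904 0.1626 0.2407] 0.247
0.596 138 [0.602  0.2144 0.2526] 0.2748
0.604 242 [0.6071 0.2154 0.2523] 0.2745
0.612 56 [0.6168 0.1649 0.2376] 0.2403
0.62 160 [0.6243 0.1639 0.2436] 0.2468
0.628 214 [0.6324 0.1633 0.2463] 0.2482
0.636 221 [0.6401 0.1633 0.2478] 0.2499
0.644 1493 [0.6508 0.2128 0.2519] 0.2662
0.652 1778 [0.6534 0.1959 0.2619] 0.2672
to target in tool cm [-0.03  0.02  6.54]
```

View pics/w8.png

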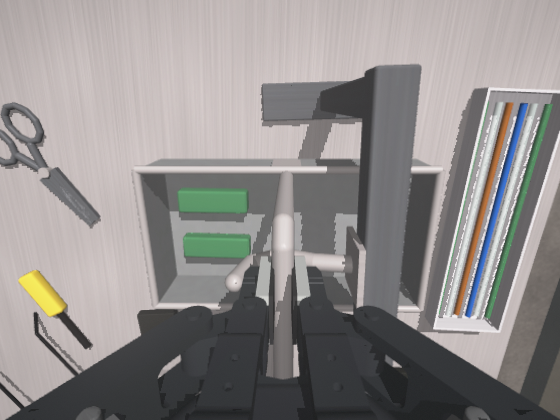

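Request:
{"fn": "arm_command", "kwargs": {
  "translation": [
    [0,0,1.5],
    [0,0,3],
    [0,0,4.5],
    [0,0,5.5],
    [0,0,6]
  ],
  "turn": [0,0,0,0,0],
  "hand": [1,1,1,1,1]
}}

```text
clock: 20.32
eef_pos: [0.6028, 0.1813, 0.2264]
tool_rot: [0.69, 0.723, -0.001, -0.001]
ft_force: [-0.5, -0.0, -4.5]
grip_width: 0.0077
```

Request:
{"fn": "arm_command", "kwargs": {
  "translation": [
    [0,0,0.3],
    [0,0,0.5],
    [0,0,0.5]
  ],
  "turn": [0,0,0],
  "hand": [1,1,1]
}}

```text
clock: 20.57
eef_pos: [0.6044, 0.1812, 0.2233]
tool_rot: [0.691, 0.723, 0.0, 0.0]
ft_force: [0.3, 0.9, -3.4]
grip_width: 0.0077
```

Request:
{"fn": "arm_command", "kwargs": {
  "translation": [
    [0,0,0.3],
    [0,0,0.4],
    [0,0,0.4]
  ],
  "turn": [0,0,0],
  "hand": [1,1,1]
}}

```text
clock: 20.82
eef_pos: [0.6047, 0.1812, 0.2196]
tool_rot: [0.691, 0.723, 0.001, 0.0]
ft_force: [-0.8, 0.2, -1.5]
grip_width: 0.0075
```

Request:
{"fn": "arm_command", "kwargs": {
  "translation": [
    [0,0,0.2],
    [0,0,0.2],
    [0,0,0.2]
  ],
  "turn": [0,0,0],
  "hand": [1,1,1]
}}

```text
clock: 21.07
eef_pos: [0.6049, 0.1813, 0.219]
tool_rot: [0.691, 0.723, 0.001, 0.001]
ft_force: [-2.0, 1.1, 4.8]
grip_width: 0.0075
```

Seated (force now upward). Open gently, then rise.

Request:
{"fn": "arm_command", "kwargs": {
  "translation": [
    [0,0,0],
    [0,0,0],
    [0,0,0],
    [0,0,0],
    [0,0,0]
  ],
  "turn": [0,0,0,0,0],
  "hand": [0.85,0.75,0.7,0.7,0.7]
}}

```text
clock: 21.48
eef_pos: [0.6043, 0.181, 0.2165]
tool_rot: [0.691, 0.723, -0.0, -0.0]
ft_force: [-1.0, -0.1, -0.1]
grip_width: 0.0255
```

Request:
{"fn": "arm_command", "kwargs": {
  "translation": [
    [0,0,-1],
    [0,0,-3],
    [0,0,-6],
    [0,0,-9],
    [0,0,-12]
  ],
  "turn": [0,0,0,0,0],
  "hand": [0.7,0.7,0.7,0.7,0.7]
}}

```text
clock: 21.9
eef_pos: [0.604, 0.181, 0.3388]
tool_rot: [0.691, 0.723, 0.0, 0.0]
ft_force: [0.8, 0.1, 1.2]
grip_width: 0.0255
```

Request:
{"fn": "arm_command", "kwargs": {
  "translation": [
    [0,-4,0],
    [0,-8,0],
    [0,-12,0],
    [0,-16,0],
    [0,-18,0]
  ],
  "turn": [0,0,0,0,0],
  "hand": [0.5,0.5,0.5,0.5,0.5]
}}

```text
clock: 22.32
eef_pos: [0.4207, 0.1723, 0.3381]
tool_rot: [0.69, 0.723, 0.0, -0.0]
ft_force: [-0.4, 0.4, 0.3]
grip_width: 0.043
```

```bash
python3 - <<'E'
from h import *
o=get_obs();print(np.round(o["eef_pos"],4),np.round(o["tool_rot"],3),o["clock"],o["grip_width"])
ci=camera_info("wrist");im,D=camera("wrist");save("w9",im);np.savez("w9.npz",im=im,D=D,T=ci["world_to_cam"])
C=cloud("wrist",D,ci);P=C.reshape(-1,3)
k=P[(abs(P[:,0]-.606)<.03)&(P[:,1]>.08)&(P[:,1]<.25)&(P[:,2]>.242)&(P[:,2]<.256)];print(np.round([k.min(0),k.max(0),np.median(k,0)],3))
for n in("peg0",):
    for d in spot_point("wrist",n): r,c=d["location"];print(n,round(d["conf"],2),round(r),round(c),np.round(C[int(r),int(c)],3))
E
```

```text
[0.4207 0.1723 0.3381] [ 0.69   0.723  0.    -0.   ] 22.3167 0.04304925380958963
[[0.576 0.106 0.242]
 [0.636 0.21  0.256]
 [0.604 0.162 0.246]]
peg0 0.68 404 522 [0.478 0.186 0.431]
```

View pics/w9.png

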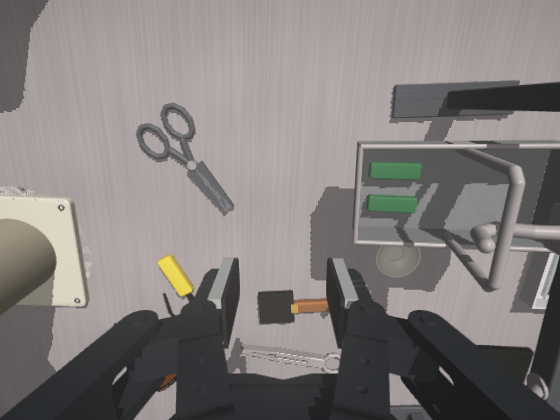

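Request:
{"fn": "arm_command", "kwargs": {
  "translation": [
    [-3.6,0.7,0],
    [-7.2,1.4,-0.5],
    [-10.8,2.1,-1],
    [-14.4,2.8,-1.5],
    [-18,3.5,-1.5]
  ],
  "turn": [0,0,0,0,0],
  "hand": [0.5,0.5,0.5,0.5,0.5]
}}

```text
clock: 22.83
eef_pos: [0.4693, -0.0072, 0.3535]
tool_rot: [0.691, 0.723, 0.001, 0.001]
ft_force: [1.4, 0.7, -0.1]
grip_width: 0.043
```

Request:
{"fn": "arm_command", "kwargs": {
  "translation": [
    [-3.5,0.7,0],
    [-7,1.4,-0.5],
    [-10.5,2.1,-1],
    [-13.5,3,-1.5],
    [-13.5,3,-1.5]
  ],
  "turn": [0.12,0.24,0.36,0.48,0.6],
  "hand": [0.5,0.5,0.5,0.5,0.5]
}}

```text
clock: 23.25
eef_pos: [0.5061, -0.1446, 0.3667]
tool_rot: [0.876, 0.481, -0.0, 0.001]
ft_force: [-1.0, -0.1, -0.3]
grip_width: 0.0428
```

Request:
{"fn": "arm_command", "kwargs": {
  "translation": [
    [0,0,0],
    [0,0,0],
    [0,0,0],
    [0,0,0],
    [0,0,0]
  ],
  "turn": [0.12,0.24,0.36,0.48,0.6],
  "hand": [0.5,0.5,0.5,0.5,0.5]
}}

```text
clock: 23.67
eef_pos: [0.5048, -0.1396, 0.3671]
tool_rot: [0.979, 0.204, 0.0, 0.0]
ft_force: [0.2, -0.1, -0.0]
grip_width: 0.0431
```

Request:
{"fn": "arm_command", "kwargs": {
  "translation": [
    [0,0,0],
    [0,0,0],
    [0,0,0],
    [0,0,0]
  ],
  "turn": [0.12,0.24,0.34,0.34],
  "hand": [0.5,0.5,0.5,0.5]
}}

```text
clock: 24.0
eef_pos: [0.5048, -0.1394, 0.367]
tool_rot: [0.999, 0.037, 0.0, 0.0]
ft_force: [-0.7, 0.4, 1.1]
grip_width: 0.0424
```

```bash
python3 - <<'E'
from h import *
o=get_obs();print(np.round(o["eef_pos"],4),np.round(o["tool_rot"],3),o["clock"],np.round(o["joint_pos"],2))
ci=camera_info("wrist");im,D=camera("wrist");save("w10",im);np.savez("w10.npz",im=im,D=D,T=ci["world_to_cam"])
C=cloud("wrist",D,ci)
for n in("peg0","paddle","tweezers","disc","knife","paddle_ring","tweezers_ring","disc_ring","knife_ring"):
    for d in spot_point("wrist",n): r,c=d["location"];print(n,round(d["conf"],2),round(r),round(c),np.round(C[int(r),int(c)],3))
E
```

```text
[ 0.5048 -0.1394  0.367 ] [0.999 0.037 0.    0.   ] 24.0 [-0.27  0.28  0.44  1.72 -0.    2.8 ]
paddle 0.73 164 243 [ 0.491 -0.077  0.014]
tweezers 0.86 190 309 [ 0.458 -0.186  0.015]
disc 0.87 178 376 [ 0.486 -0.289  0.015]
disc 0.24 124 385 [ 0.568 -0.293  0.   ]
knife 0.6 199 448 [ 0.458 -0.411  0.015]
paddle_ring 0.66 111 238 [ 0.569 -0.065 -0.   ]
tweezers_ring 0.65 140 327 [ 0.538 -0.206 -0.001]
tweezers_ring 0.34 75 174 [0.614 0.029 0.003]
disc_ring 0.9 126 383 [ 0.565 -0.29   0.002]
disc_ring 0.65 111 71 [0.557 0.124 0.103]
```

View pics/w10.png

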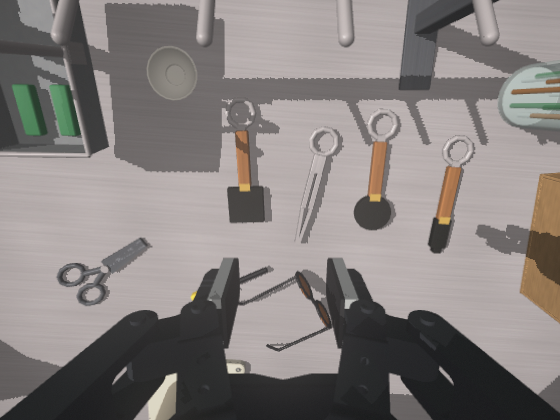

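```bash
python3 - <<'E'
from h import *
z=np.load("w10.npz");C=cloud("wrist",z["D"],dict(camera_info("wrist"),world_to_cam=z["T"]))
th=np.deg2rad(4.232);ex=np.array([np.cos(th),np.sin(th)]);ey=np.array([-np.sin(th),np.cos(th)])
for c0 in(62,205,345,487):
    S=C[0:50,c0-22:c0+23].reshape(-1,3);S=S[(S[:,2]>.235)&(S[:,2]<.32)]
    u=S[:,:2]@ex;v=S[:,:2]@ey
    if len(S)<10: print(c0,len(S));continue
    print(c0,len(S),"u %.4f..%.4f"%(u.min(),u.max()),"v %.4f %.4f"%(v.min(),v.max()),"zmax %.4f"%S[:,2].max(), "tip world",np.round(S[u<u.min()+.006].mean(0),4),"z/u fit top",[ (round(lo,3),round(float(np.percentile(S[(u>=lo)&(u<lo+.006),2],90)),4)) for lo in np.arange(u.min(),u.max(),.006) if ((u>=lo)&(u<lo+.006)).sum()>3])
E
```

```text
62 889 u 0.6084..0.6382 v -0.0431 -0.0326 zmax 0.2970 tip world [0.6128 0.0067 0.2931] z/u fit top [(np.float64(0.608), 0.2953), (np.float64(0.614), 0.2943), (np.float64(0.62), 0.2901), (np.float64(0.626), 0.2862), (np.float64(0.632), 0.2822)]
205 747 u 0.6079..0.6381 v -0.1323 -0.1219 zmax 0.2961 tip world [ 0.6189 -0.0821  0.2934] z/u fit top [(np.float64(0.608), 0.2952), (np.float64(0.614), 0.2948), (np.float64(0.62), 0.2906), (np.float64(0.626), 0.2865), (np.float64(0.632), 0.2825)]
345 741 u 0.6080..0.6380 v -0.2218 -0.2114 zmax 0.2963 tip world [ 0.6254 -0.1703  0.2934] z/u fit top [(np.float64(0.608), 0.2952), (np.float64(0.614), 0.2949), (np.float64(0.62), 0.2909), (np.float64(0.626), 0.2864), (np.float64(0.632), 0.2826)]
487 882 u 0.6080..0.6387 v -0.3110 -0.3009 zmax 0.2968 tip world [ 0.6321 -0.2592  0.2932] z/u fit top [(np.float64(0.608), 0.2953), (np.float64(0.614), 0.2946), (np.float64(0.62), 0.2903), (np.float64(0.626), 0.2863), (np.float64(0.632), 0.2822)]
```

```bash
cat >> h.py <<'E'
def tools(C,rows=(60,260)):
    m=((C[...,2]>.006)&(C[...,2]<.022)).astype(np.uint8);m[:rows[0]]=0;m[rows[1]:]=0
    n,l,s,c=cv2.connectedComponentsWithStats(m,connectivity=8);out=[]
    for i in range(1,n):
        if s[i,4]<150: continue
        P=C[l==i][:,:2];rc=cv2.minAreaRect((P*1000).astype(np.float32));L=max(rc[1])
        if not 150<L<230: continue
        mu=P.mean(0);w,V=np.linalg.eigh(np.cov(P.T));a=V[:,1]*np.sign(V[0,1]);t=(P-mu)@a
        end=mu+a*t.max(); n_=np.array([-a[1],a[0]])
        # handle centreline: points 45..125 mm from ring end
        k=(t<t.max()-.05)&(t>t.max()-.12);q=P[k]
        f=np.polyfit((q-mu)@a,(q-mu)@n_,1);ang=np.arctan2(a[1],a[0])+np.arctan(f[0]);a2=np.array([np.cos(ang),np.sin(ang)])
        org=mu+n_*f[1]; org=org+a2*(((end-org)@a2)-.104)
        out.append((s[i,4],c[i].round(),"L%.0f"%L,"org",np.round(org,4),"ring",np.round(org+.08*a2,4),"deg %.1f"%np.degrees(ang),"pca %.1f"%np.degrees(np.arctan2(a[1],a[0]))))
    return out
E
python3 - <<'E'
from h import *
z=np.load("w10.npz");C=cloud("wrist",z["D"],dict(camera_info("wrist"),world_to_cam=z["T"]))
for t in tools(C): print(*t)
E
```

```text
2447 [244. 173.] L196 org [ 0.4867 -0.0795] ring [ 0.5662 -0.071 ] deg 6.1 pca 5.8
2190 [376. 180.] L194 org [ 0.485  -0.2907] ring [ 0.5648 -0.2861] deg 3.3 pca 3.0
1295 [314. 176.] L197 org [ 0.4544 -0.189 ] ring [ 0.5335 -0.2008] deg -8.5 pca -8.7
1745 [448. 195.] L198 org [ 0.4548 -0.4114] ring [ 0.5348 -0.4094] deg 1.4 pca 1.1
674 [539. 215.] L151 org [ 0.4054 -0.571 ] ring [ 0.4845 -0.5589] deg 8.7 pca 7.7
```

Request:
{"fn": "arm_command", "kwargs": {
  "translation": [
    [-0.5,-2,3.5],
    [-1,-4,7],
    [-1.3,-6.1,10.5],
    [-1.3,-6.1,14.5],
    [-1.3,-6.1,18.5]
  ],
  "turn": [-0.033,-0.033,-0.033,-0.033,-0.033],
  "hand": [0.5,0.5,0.5,0.5,0.5]
}}

```text
clock: 24.92
eef_pos: [0.4862, -0.0779, 0.1811]
tool_rot: [0.998, 0.056, 0.001, 0.0]
ft_force: [0.6, -0.4, -0.1]
grip_width: 0.0427
```

Request:
{"fn": "arm_command", "kwargs": {
  "translation": [
    [0,0,4],
    [0,0,8],
    [0,0,11.5],
    [0,0,13],
    [0,0,13]
  ],
  "turn": [0,0,0,0,0],
  "hand": [0.5,0.5,0.5,0.5,0.5]
}}

```text
clock: 25.33
eef_pos: [0.4824, -0.0783, 0.0477]
tool_rot: [0.998, 0.055, -0.004, -0.001]
ft_force: [0.6, 0.5, 0.3]
grip_width: 0.0426
```

```bash
cat > t.py <<'E'
from h import *
from scipy.spatial.transform import Rotation as R
import sys
rows=tuple(map(int,sys.argv[1:3])) if len(sys.argv)>2 else (0,300)
o=get_obs();e=np.array(o["eef_pos"]);M=R.from_quat(o["tool_rot"]).as_matrix();print(np.round(e,4),"yaw %.2f"%np.degrees(np.arctan2(M[1,0],M[0,0])),o["clock"])
ci=camera_info("wrist");im,D=camera("wrist");save("t%d"%(o["clock"]*100),im);C=cloud("wrist",D,ci)
for t in tools(C,rows): print(*t,"tool cm to org",np.round(M.T@(np.append(t[4],-.003)-e)*100,2))
E
python3 t.py
```

```text
[ 0.4824 -0.0783  0.0477] yaw 6.31 25.3333
9820 [284. 184.] L152 org [ 0.486  -0.0787] ring [ 0.5656 -0.0707] deg 5.7 pca 5.6 tool cm to org [0.4  0.09 5.07]
```

Request:
{"fn": "arm_command", "kwargs": {
  "translation": [
    [0,0,2.5],
    [0,0,4.5],
    [0,0,5],
    [0,0,5],
    [0,0,5]
  ],
  "turn": [0,0,0,0,0],
  "hand": [0.5,0.5,0.5,1,1]
}}

```text
clock: 25.8
eef_pos: [0.4876, -0.0792, 0.0034]
tool_rot: [0.998, 0.055, 0.001, 0.0]
ft_force: [-0.5, -2.2, 0.1]
grip_width: 0.0198
```

Request:
{"fn": "arm_command", "kwargs": {
  "translation": [
    [0,0,0],
    [0,0,0],
    [0,0,0],
    [0,0,-3],
    [0,0,-6]
  ],
  "turn": [0,0,0,0,0],
  "hand": [1,1,1,1,1]
}}

```text
clock: 26.22
eef_pos: [0.4843, -0.0787, 0.0612]
tool_rot: [0.998, 0.055, -0.002, -0.0]
ft_force: [0.8, 0.4, -2.7]
grip_width: 0.0127
```

```bash
cat > held.py <<'E'
from h import *
from scipy.spatial.transform import Rotation as R
o=get_obs();e=np.array(o["eef_pos"]);M=R.from_quat(o["tool_rot"]).as_matrix();print(np.round(e,4),"yaw %.2f"%np.degrees(np.arctan2(M[1,0],M[0,0])),o["clock"],"w",round(float(o["grip_width"]),4))
ci=camera_info("wrist");im,D=camera("wrist");save("h%d"%(o["clock"]*100),im);C=cloud("wrist",D,ci)
Q=(C-e)@M   # tool coords
m=(Q[...,0]>-.11)&(Q[...,0]<.115)&(abs(Q[...,1])<.035)&(Q[...,2]>-.045)&(Q[...,2]<.02)
q=Q[m]
for lo in np.arange(.01,.115,.012):
    k=q[(q[:,0]>=lo)&(q[:,0]<lo+.012)]
    if len(k)>8: print("x %.3f n%d y %.4f..%.4f med %.4f z(top) med %.4f"%(lo+.006,len(k),k[:,1].min(),k[:,1].max(),np.median(k[:,1]),np.median(k[:,2])))
r=q[q[:,0]>.045]; xm=r[:,0].max()
c=r[r[:,0]>xm-.045]; cx=xm-.024; k=r[abs(r[:,0]-cx)<.012];cy=(k[:,1].min()+k[:,1].max())/2
top=np.median(c[:,2])
# plane of ring
A=np.c_[c[:,:2]-[cx,cy],np.ones(len(c))];s=np.linalg.lstsq(A,c[:,2],rcond=None)[0]
print("ring tool xyz(top) %.4f %.4f %.4f slope"%(cx,cy,s[2]),np.round(s[:2],3),"width",round(np.ptp(k[:,1]),4))
ctr=e+M@np.array([cx,cy,s[2]+.0045]);print("ring centre world",np.round(ctr,4))
th=np.deg2rad(4.232);ex=np.array([np.cos(th),np.sin(th),0]);ey=np.array([-np.sin(th),np.cos(th),0])
import sys
v=[-.038,-.127,-.2166,-.306][int(sys.argv[1])]
for nm,u,z in(("pre",.580,.3162),("tip",.596,.3042),("in",.630,.2792),("mid",.640,.2725)):
    print(nm,"tool cm",np.round(M.T@(ex*u+ey*v+[0,0,z]-ctr)*100,2))
E
python3 held.py 0
```

```text
[ 0.4843 -0.0787  0.0612] yaw 6.29 26.2167 w 0.0127
x 0.016 n2060 y -0.0129..0.0134 med 0.0005 z(top) med -0.0189
x 0.028 n984 y -0.0095..0.0105 med 0.0005 z(top) med -0.0130
x 0.040 n1079 y -0.0092..0.0107 med 0.0010 z(top) med -0.0144
x 0.052 n1193 y -0.0092..0.0108 med 0.0009 z(top) med -0.0152
x 0.064 n1679 y -0.0190..0.0219 med 0.0014 z(top) med -0.0141
x 0.076 n1239 y -0.0223..0.0248 med -0.0101 z(top) med -0.0152
x 0.088 n1547 y -0.0223..0.0246 med 0.0091 z(top) med -0.0167
x 0.100 n1697 y -0.0177..0.0201 med 0.0013 z(top) med -0.0178
ring tool xyz(top) 0.0791 0.0012 -0.0155 slope [-0.113  0.   ] width 0.0471
ring centre world [ 0.5631 -0.0713  0.0719]
pre tool cm [  2.52  -7.4  -24.43]
tip tool cm [  4.13  -7.34 -23.24]
in tool cm [  7.54  -7.22 -20.75]
mid tool cm [  8.54  -7.18 -20.09]
```

Request:
{"fn": "arm_command", "kwargs": {
  "translation": [
    [0,0,3],
    [0,0,5],
    [0,0,5.7],
    [0,0,5.7],
    [0,0,5.7]
  ],
  "turn": [0,0,0,0,0],
  "hand": [1,1,1,1,0.6]
}}

```text
clock: 26.68
eef_pos: [0.4867, -0.0791, 0.0053]
tool_rot: [0.998, 0.055, 0.0, 0.0]
ft_force: [-0.1, 0.3, -0.7]
grip_width: 0.0109
```

Request:
{"fn": "arm_command", "kwargs": {
  "translation": [
    [0,0,0],
    [0,0,0.5],
    [0,0,1],
    [0,0,1],
    [0,0,1]
  ],
  "turn": [0,0,0,0,0],
  "hand": [0.5,0.5,0.5,0.5,0.5]
}}

```text
clock: 27.1
eef_pos: [0.487, -0.0733, 0.002]
tool_rot: [0.998, 0.056, 0.002, -0.005]
ft_force: [-18.7, 21.3, 58.4]
grip_width: 0.043
```

Request:
{"fn": "arm_command", "kwargs": {
  "translation": [
    [0,0,-2],
    [0,0,-5],
    [0,0,-8],
    [0,0,-11],
    [0,0,-11]
  ],
  "turn": [0,0,0,0,0],
  "hand": [0.5,0.5,0.5,0.5,0.5]
}}

```text
clock: 27.52
eef_pos: [0.4909, -0.0797, 0.1112]
tool_rot: [0.998, 0.055, 0.006, 0.001]
ft_force: [1.0, -0.9, 0.9]
grip_width: 0.0426
```

```bash
python3 t.py; ls pics
```

```text
[ 0.4909 -0.0797  0.1112] yaw 6.30 27.5167
9388 [307. 192.] L198 org [ 0.5122 -0.0997] ring [ 0.5893 -0.1209] deg -15.3 pca -15.4 tool cm to org [ 1.76  2.18 11.45]
5501 [530. 228.] L159 org [ 0.4845 -0.2891] ring [ 0.5643 -0.2839] deg 3.7 pca 6.2 tool cm to org [-3.07 20.7  11.45]
h2621.png
scene0.png
t2533.png
t2751.png
top0.png
top0c.png
w1.png
w10.png
w2.png
w3.png
w4.png
w5.png
w6.png
w7.png
w8.png
w9.png
```

Request:
{"fn": "arm_command", "kwargs": {
  "translation": [
    [0.9,1.1,2],
    [1.75,2.2,5],
    [1.75,2.2,8],
    [1.75,2.2,10],
    [1.75,2.2,10]
  ],
  "turn": [0.11,0.22,0.22,0.22,0.22],
  "hand": [0.5,0.5,0.5,0.5,0.5]
}}

```text
clock: 27.98
eef_pos: [0.5011, -0.0982, -0.0006]
tool_rot: [0.998, -0.055, -0.005, -0.001]
ft_force: [-1.3, 0.9, -1.1]
grip_width: 0.0429
```

Request:
{"fn": "arm_command", "kwargs": {
  "translation": [
    [0,0,0],
    [0,0,0],
    [0,0,0]
  ],
  "turn": [0,0,0],
  "hand": [0.5,0.5,0.5]
}}

```text
clock: 28.23
eef_pos: [0.5075, -0.0992, 0.0063]
tool_rot: [0.998, -0.055, 0.001, 0.0]
ft_force: [0.5, 0.3, 0.5]
grip_width: 0.0425
```

```bash
python3 t.py
```

```text
[ 0.5075 -0.0992  0.0063] yaw -6.31 28.2333
```

Request:
{"fn": "arm_command", "kwargs": {
  "translation": [
    [0.3,0,0.4],
    [0.4,0,0.8],
    [0.4,0,1.2],
    [0.4,0,1.2],
    [0.4,0,1.2]
  ],
  "turn": [0,0,0,0,0],
  "hand": [0.5,0.5,0.5,0.5,0.6]
}}

```text
clock: 28.7
eef_pos: [0.5096, -0.0993, -0.0076]
tool_rot: [0.998, -0.055, -0.001, -0.0]
ft_force: [0.2, 0.6, -0.7]
grip_width: 0.0348
```

Request:
{"fn": "arm_command", "kwargs": {
  "translation": [
    [0,0,0],
    [0,0,0],
    [0,0,0],
    [0,0,0],
    [0,0,0]
  ],
  "turn": [0,0,0,0,0],
  "hand": [1,1,1,1,1]
}}

```text
clock: 29.12
eef_pos: [0.5103, -0.0992, -0.0068]
tool_rot: [0.998, -0.055, 0.0, -0.0]
ft_force: [-0.5, 2.2, 2.9]
grip_width: 0.0181
```

Request:
{"fn": "arm_command", "kwargs": {
  "translation": [
    [0,0,-1],
    [0,0,-3],
    [-0.5,0,-6.5],
    [-1.5,0,-10],
    [-2.5,0,-14]
  ],
  "turn": [0,-0.05,-0.1,-0.15,-0.18],
  "hand": [1,1,1,1,1]
}}

```text
clock: 29.53
eef_pos: [0.4834, -0.0966, 0.1331]
tool_rot: [0.999, 0.036, -0.002, -0.0]
ft_force: [0.7, 0.0, -2.3]
grip_width: 0.0182
```

Request:
{"fn": "arm_command", "kwargs": {
  "translation": [
    [-1,-2,-4],
    [-2,-4,-8],
    [-2,-6,-12],
    [-2,-7,-15.5],
    [-2,-7,-17]
  ],
  "turn": [0,0,0,0,0],
  "hand": [1,1,1,1,1]
}}

```text
clock: 29.95
eef_pos: [0.4606, -0.0267, 0.3081]
tool_rot: [0.999, 0.036, 0.003, 0.0]
ft_force: [1.0, -0.1, -2.1]
grip_width: 0.0183
```

```bash
python3 held.py 0
```

```text
[ 0.4606 -0.0267  0.3081] yaw 4.12 29.95 w 0.0183
x 0.016 n2205 y -0.0155..0.0160 med -0.0000 z(top) med -0.0219
x 0.028 n1141 y -0.0099..0.0099 med -0.0000 z(top) med -0.0214
x 0.040 n1217 y -0.0101..0.0096 med 0.0000 z(top) med -0.0215
x 0.052 n1356 y -0.0103..0.0098 med -0.0004 z(top) med -0.0217
x 0.064 n1604 y -0.0181..0.0165 med -0.0004 z(top) med -0.0192
x 0.076 n1528 y -0.0231..0.0221 med -0.0014 z(top) med -0.0184
x 0.088 n1432 y -0.0243..0.0230 med 0.0125 z(top) med -0.0187
x 0.100 n2384 y -0.0211..0.0201 med -0.0005 z(top) med -0.0190
x 0.112 n232 y -0.0100..0.0095 med 0.0001 z(top) med -0.0183
ring tool xyz(top) 0.0844 -0.0006 -0.0186 slope [-0.007  0.001] width 0.0473
ring centre world [ 0.5446 -0.02    0.3227]
pre tool cm [ 3.82 -2.23  0.68]
tip tool cm [ 5.42 -2.23  1.89]
in tool cm [ 8.8  -2.24  4.41]
mid tool cm [ 9.8  -2.24  5.08]
```

Request:
{"fn": "arm_command", "kwargs": {
  "translation": [
    [1,-1.2,0.2],
    [2.5,-2.2,0.5],
    [3.8,-2.2,0.7],
    [3.8,-2.2,0.7],
    [3.8,-2.2,0.7]
  ],
  "turn": [0,0,0,0,0],
  "hand": [1,1,1,1,1]
}}

```text
clock: 30.42
eef_pos: [0.4962, -0.0038, 0.2948]
tool_rot: [0.999, 0.035, -0.001, 0.0]
ft_force: [0.1, -0.0, -2.5]
grip_width: 0.0182
```

```bash
python3 held.py 0|tail -6; python3 - <<'E'
import glob,shutil,os
f=max(glob.glob("pics/h*.png"),key=os.path.getmtime);shutil.copy(f,"pics/v1.png");print(f)
E
```

```text
ring tool xyz(top) 0.0910 -0.0006 -0.0183 slope [ 0.026 -0.003] width 0.0472
ring centre world [0.5869 0.0031 0.3083]
pre tool cm [-0.56 -0.22 -0.79]
tip tool cm [ 1.04 -0.23  0.4 ]
in tool cm [ 4.45 -0.24  2.89]
mid tool cm [ 5.45 -0.24  3.56]
pics/h3041.png
```

View pics/v1.png

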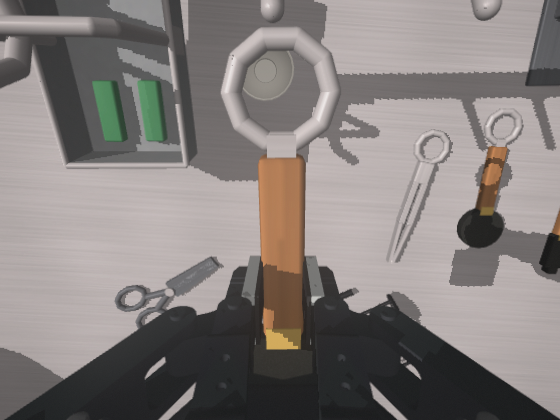

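Request:
{"fn": "arm_command", "kwargs": {
  "translation": [
    [0,-0.2,-0.7],
    [0.5,-0.2,-0.4],
    [0.8,-0.2,-0.2],
    [1.7,-0.2,0.4],
    [1.7,-0.2,0.4]
  ],
  "turn": [0,0,0,0,0],
  "hand": [1,1,1,1,1]
}}

```text
clock: 30.88
eef_pos: [0.5146, -0.0005, 0.2903]
tool_rot: [0.999, 0.035, -0.0, -0.0]
ft_force: [-0.3, -0.9, -2.8]
grip_width: 0.0183
```

Request:
{"fn": "arm_command", "kwargs": {
  "translation": [
    [0.8,0,0.6],
    [1.6,0,1.2],
    [2.4,0,1.8],
    [2.4,0,1.8],
    [2.4,0,1.8]
  ],
  "turn": [0,0,0,0,0],
  "hand": [1,1,1,1,1]
}}

```text
clock: 31.3
eef_pos: [0.5375, 0.0013, 0.2726]
tool_rot: [0.999, 0.035, -0.001, -0.0]
ft_force: [0.7, -0.1, -2.2]
grip_width: 0.0181
```

Request:
{"fn": "arm_command", "kwargs": {
  "translation": [
    [0.6,0,0.4],
    [1.2,0,0.85],
    [1.2,0,0.85]
  ],
  "turn": [0,0,0],
  "hand": [1,1,1]
}}

```text
clock: 31.55
eef_pos: [0.5499, 0.0021, 0.264]
tool_rot: [0.999, 0.035, -0.001, -0.0]
ft_force: [-0.4, 0.6, -3.8]
grip_width: 0.0181
```

```bash
python3 - <<'E'
from h import *
o=get_obs();print(np.round(o["eef_pos"],4),np.round(o["ft_force"],1))
im,D=camera("wrist");save("v2",im[0:300])
E
```

```text
[0.5499 0.0021 0.264 ] [-0.4  0.6 -3.8]
```

View pics/v2.png

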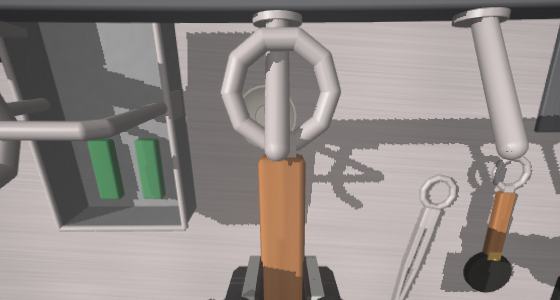

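Request:
{"fn": "arm_command", "kwargs": {
  "translation": [
    [0,0,0],
    [0,0,0],
    [0,0,0],
    [0,0,0],
    [0,0,0]
  ],
  "turn": [0,0,0,0,0],
  "hand": [0.5,0.5,0.5,0.5,0.5]
}}

```text
clock: 32.02
eef_pos: [0.5498, 0.002, 0.2662]
tool_rot: [0.999, 0.035, 0.001, 0.0]
ft_force: [-0.3, -0.6, -0.5]
grip_width: 0.0432
```

Request:
{"fn": "arm_command", "kwargs": {
  "translation": [
    [0,0,-2],
    [-1,0,-5],
    [-3,0,-8],
    [-5,1,-10],
    [-6,3,-10]
  ],
  "turn": [0,0,0,0,0],
  "hand": [0.5,0.5,0.5,0.5,0.5]
}}

```text
clock: 32.43
eef_pos: [0.4918, -0.0311, 0.3712]
tool_rot: [0.999, 0.036, 0.005, 0.0]
ft_force: [0.7, -1.3, -0.3]
grip_width: 0.043
```

Request:
{"fn": "arm_command", "kwargs": {
  "translation": [
    [0,4,0],
    [0,8,0],
    [0,11,0],
    [0,14,0],
    [0,14,0]
  ],
  "turn": [0,0,0,0,0],
  "hand": [0.5,0.5,0.5,0.5,0.5]
}}

```text
clock: 32.85
eef_pos: [0.5014, -0.1765, 0.3649]
tool_rot: [0.999, 0.032, -0.0, 0.001]
ft_force: [0.6, 1.1, -0.0]
grip_width: 0.0426
```

```bash
python3 t.py 40 300; python3 - <<'E'
from h import *
ci=camera_info("wrist");im,D=camera("wrist");P=cloud("wrist",D,ci).reshape(-1,3)
th=np.deg2rad(4.232);ex=np.array([np.cos(th),np.sin(th)]);ey=np.array([-np.sin(th),np.cos(th)])
u=P[:,:2]@ex;v=P[:,:2]@ey
k=(abs(v+.038)<.04)&(u>.55)&(u<.70)&(P[:,2]>.05)
for a in np.arange(.06,.3,.03):
    q=k&(P[:,2]>=a)&(P[:,2]<a+.03)
    if q.sum()>5: print(round(a,2),q.sum(),"u",np.round(u[q].min(),3),np.round(u[q].max(),3),"v",np.round(v[q].min(),3),np.round(v[q].max(),3))
E
```

```text
[ 0.5014 -0.1765  0.3649] yaw 3.66 32.85
2185 [353. 175.] L192 org [ 0.4846 -0.2911] ring [ 0.5645 -0.2871] deg 2.9 pca 3.0 tool cm to org [-2.41 11.24 36.82]
1261 [292. 172.] L196 org [ 0.4544 -0.1892] ring [ 0.5334 -0.2016] deg -8.9 pca -8.7 tool cm to org [-4.77  0.88 36.79]
1810 [426. 191.] L198 org [ 0.4545 -0.4112] ring [ 0.5345 -0.4106] deg 0.5 pca 0.6 tool cm to org [-6.18 23.04 36.84]
938 [518. 222.] L227 org [ 0.4071 -0.5701] ring [ 0.4862 -0.5582] deg 8.6 pca 5.6 tool cm to org [-11.92  38.59  36.88]
1195 [ 82. 267.] L176 org [0.2752 0.1705] ring [0.3271 0.1096] deg -49.6 pca -55.8 tool cm to org [-20.36 -36.16  36.71]
0.06 160 u 0.648 0.662 v -0.068 -0.011
0.09 287 u 0.649 0.662 v -0.068 -0.01
0.12 689 u 0.65 0.665 v -0.064 -0.008
0.15 360 u 0.651 0.664 v -0.047 -0.029
0.18 135 u 0.652 0.657 v -0.046 -0.029
0.27 451 u 0.608 0.632 v -0.043 -0.037
```

Request:
{"fn": "arm_command", "kwargs": {
  "translation": [
    [-2,0.4,3],
    [-4,0.8,6.5],
    [-4.8,0.9,10],
    [-4.8,0.9,14],
    [-4.8,0.9,18]
  ],
  "turn": [0.1,0.217,0.217,0.217,0.217],
  "hand": [0.5,0.5,0.5,0.5,0.5]
}}

```text
clock: 33.37
eef_pos: [0.4542, -0.1829, 0.1851]
tool_rot: [0.997, -0.073, 0.002, 0.0]
ft_force: [1.1, -0.5, -0.1]
grip_width: 0.043
```

Request:
{"fn": "arm_command", "kwargs": {
  "translation": [
    [0,0,4],
    [0,0,8],
    [0,0,11.5],
    [0,0,14],
    [0,0,14]
  ],
  "turn": [0,0,0,0,0],
  "hand": [0.5,0.5,0.5,0.5,0.5]
}}

```text
clock: 33.78
eef_pos: [0.45, -0.1809, 0.0407]
tool_rot: [0.997, -0.072, -0.005, -0.002]
ft_force: [-1.3, 0.3, -0.0]
grip_width: 0.0428
```

Request:
{"fn": "arm_command", "kwargs": {
  "translation": [
    [0,0,0],
    [0,0,0]
  ],
  "turn": [0,0],
  "hand": [0.5,0.5]
}}

```text
clock: 33.95
eef_pos: [0.4558, -0.1839, 0.0472]
tool_rot: [0.997, -0.073, 0.001, 0.0]
ft_force: [-0.4, -0.5, 0.7]
grip_width: 0.043
```

```bash
python3 t.py 0 300
```

```text
[ 0.4558 -0.1839  0.0472] yaw -8.36 33.95
15396 [457. 172.] L181 org [ 0.4733 -0.2908] ring [ 0.5532 -0.2867] deg 2.9 pca 3.7 tool cm to org [ 3.27 10.32  5.03]
```

Request:
{"fn": "arm_command", "kwargs": {
  "translation": [
    [0,0.5,2],
    [0,0.5,4],
    [0,0.5,5],
    [0,0.5,5.3],
    [0,0.5,5.3]
  ],
  "turn": [0,0,0,0,0],
  "hand": [0.5,0.5,0.5,0.5,0.5]
}}

```text
clock: 34.42
eef_pos: [0.4539, -0.189, -0.0071]
tool_rot: [0.997, -0.073, 0.0, 0.0]
ft_force: [0.5, 0.5, 0.7]
grip_width: 0.0426
```

Request:
{"fn": "arm_command", "kwargs": {
  "translation": [
    [0,0,0],
    [0,0,0],
    [0,0,0]
  ],
  "turn": [0,0,0],
  "hand": [0.5,0.6,0.6]
}}

```text
clock: 34.67
eef_pos: [0.4545, -0.1893, -0.0066]
tool_rot: [0.997, -0.073, 0.001, 0.0]
ft_force: [0.2, 0.0, -0.3]
grip_width: 0.0338
```

Request:
{"fn": "arm_command", "kwargs": {
  "translation": [
    [0,0,0],
    [0,0,0],
    [0,0,0],
    [0,0,0],
    [0,0,0]
  ],
  "turn": [0,0,0,0,0],
  "hand": [1,1,1,1,1]
}}

```text
clock: 35.08
eef_pos: [0.4542, -0.1893, -0.0067]
tool_rot: [0.997, -0.074, 0.001, 0.0]
ft_force: [-1.0, 0.8, 6.0]
grip_width: 0.0182
```

Request:
{"fn": "arm_command", "kwargs": {
  "translation": [
    [0,0,-1.5],
    [0,0,-4.5],
    [0,0,-8],
    [0,0,-12],
    [0,0,-16]
  ],
  "turn": [0,0,-0.1,-0.2,-0.22],
  "hand": [1,1,1,1,1]
}}

```text
clock: 35.5
eef_pos: [0.4524, -0.1885, 0.1533]
tool_rot: [0.999, 0.038, -0.001, -0.001]
ft_force: [2.3, -0.1, -1.1]
grip_width: 0.0182
```

Request:
{"fn": "arm_command", "kwargs": {
  "translation": [
    [0,-2,-4],
    [0,-4,-7.5],
    [0,-6,-11],
    [0,-8,-14],
    [0,-10,-15.5]
  ],
  "turn": [0,0,0,0,0],
  "hand": [1,1,1,1,1]
}}

```text
clock: 35.92
eef_pos: [0.4472, -0.0886, 0.3117]
tool_rot: [0.999, 0.036, 0.003, 0.001]
ft_force: [1.0, 0.0, -1.4]
grip_width: 0.0182
```

Request:
{"fn": "arm_command", "kwargs": {
  "translation": [
    [0,0,0],
    [0,0,0]
  ],
  "turn": [0,0],
  "hand": [1,1]
}}

```text
clock: 36.08
eef_pos: [0.4466, -0.0887, 0.3081]
tool_rot: [0.999, 0.037, 0.001, 0.0]
ft_force: [-0.6, 0.4, -1.7]
grip_width: 0.0183
```

```bash
python3 held.py 1
```

```text
[ 0.4466 -0.0887  0.3081] yaw 4.29 36.0833 w 0.0183
x 0.016 n2010 y -0.0155..0.0160 med 0.0023 z(top) med -0.0218
x 0.028 n998 y -0.0097..0.0103 med 0.0009 z(top) med -0.0208
x 0.040 n1237 y -0.0097..0.0104 med 0.0005 z(top) med -0.0208
x 0.052 n1331 y -0.0096..0.0103 med 0.0005 z(top) med -0.0208
x 0.064 n1855 y -0.0196..0.0211 med 0.0005 z(top) med -0.0175
x 0.076 n1280 y -0.0230..0.0240 med -0.0107 z(top) med -0.0171
x 0.088 n1530 y -0.0228..0.0238 med 0.0083 z(top) med -0.0171
x 0.100 n1779 y -0.0185..0.0195 med 0.0005 z(top) med -0.0173
ring tool xyz(top) 0.0795 0.0005 -0.0173 slope [ 0.019 -0.001] width 0.047
ring centre world [ 0.5259 -0.0833  0.321 ]
pre tool cm [6.17 0.52 0.49]
tip tool cm [7.77 0.52 1.69]
in tool cm [11.16  0.52  4.2 ]
mid tool cm [12.16  0.52  4.87]
```

Request:
{"fn": "arm_command", "kwargs": {
  "translation": [
    [1.5,0.5,0],
    [3.5,0.5,0],
    [5.5,0.5,0],
    [5.5,0.5,0],
    [5.5,0.5,0]
  ],
  "turn": [0,0,0,0,0],
  "hand": [1,1,1,1,1]
}}

```text
clock: 36.55
eef_pos: [0.5011, -0.091, 0.3046]
tool_rot: [0.999, 0.036, -0.003, -0.0]
ft_force: [-0.9, -0.4, -1.5]
grip_width: 0.0183
```

Request:
{"fn": "arm_command", "kwargs": {
  "translation": [
    [0.8,0,0.6],
    [1.6,0,1.2],
    [2.3,0,1.7],
    [2.3,0,1.7],
    [2.3,0,1.7]
  ],
  "turn": [0,0,0,0,0],
  "hand": [1,1,1,1,1]
}}

```text
clock: 36.97
eef_pos: [0.5242, -0.0885, 0.2894]
tool_rot: [0.999, 0.036, -0.001, -0.0]
ft_force: [-0.0, 0.2, -0.5]
grip_width: 0.0181
```

Request:
{"fn": "arm_command", "kwargs": {
  "translation": [
    [0.8,0,0.6],
    [1.6,0,1.2],
    [2.3,0,1.7],
    [2.3,0,1.7],
    [2.3,0,1.7]
  ],
  "turn": [0,0,0,0,0],
  "hand": [1,1,1,1,1]
}}

```text
clock: 37.38
eef_pos: [0.5474, -0.0867, 0.2724]
tool_rot: [0.999, 0.037, -0.001, -0.0]
ft_force: [0.5, -0.3, -1.1]
grip_width: 0.0184
```

Request:
{"fn": "arm_command", "kwargs": {
  "translation": [
    [0.6,0,0.3],
    [1.2,0,0.7],
    [1.2,0,0.7]
  ],
  "turn": [0,0,0],
  "hand": [1,1,1]
}}

```text
clock: 37.63
eef_pos: [0.5596, -0.0859, 0.2648]
tool_rot: [0.999, 0.036, -0.001, -0.0]
ft_force: [0.0, -0.3, -2.8]
grip_width: 0.0181
```

```bash
cat > thr.py <<'E'
# check that the peg passes through the held ring: image column profile at ring rows
from h import *
import sys
from scipy.spatial.transform import Rotation as R
cx=float(sys.argv[1])
o=get_obs();e=np.array(o["eef_pos"]);M=R.from_quat(o["tool_rot"]).as_matrix();print(np.round(e,4),np.round(o["ft_force"],1))
ci=camera_info("wrist");im,D=camera("wrist");save("thr%d"%(o["clock"]*10),im[:300])
Q=(cloud("wrist",D,ci)-e)@M
for dx in(-.012,0,.012):
    m=(abs(Q[...,0]-cx-dx)<.002)&(abs(Q[...,1])<.03)&(Q[...,2]>-.06)&(Q[...,2]<.05);q=Q[m]
    print(dx,[(round(y*1000),round(float(np.median(q[abs(q[:,1]-y)<.0015,2]))*1000 if False else float(np.median(q[abs(q[:,1]-y)<.0015,2]))*1000)) for y in np.arange(-.024,.025,.003) if (abs(q[:,1]-y)<.0015).any()])
E
python3 thr.py .0795
```

```text
[ 0.5596 -0.0859  0.2648] [ 0.  -0.3 -2.8]
-0.012 [(-21, -14), (-18, -16), (-15, -17), (-12, -17), (-9, -17), (-6, -17), (-3, -26), (0, -27), (3, -26), (6, -15), (9, -16), (12, -17), (15, -18), (18, -17), (21, -15)]
0 [(-24, -15), (-21, -17), (-18, -17), (-15, -16), (-6, -15), (-3, -18), (0, -19), (3, -18), (6, -14), (15, -15), (18, -17), (21, -17), (24, -16)]
0.012 [(-21, -15), (-18, -17), (-15, -17), (-12, -16), (-9, -15), (-6, -7), (-3, -10), (0, -10), (3, -9), (9, -15), (12, -16), (15, -17), (18, -17), (21, -16)]
```

Request:
{"fn": "arm_command", "kwargs": {
  "translation": [
    [0,0,0],
    [0,0,0],
    [0,0,0],
    [0,0,0],
    [0,0,0]
  ],
  "turn": [0,0,0,0,0],
  "hand": [0.5,0.5,0.5,0.5,0.5]
}}

```text
clock: 38.1
eef_pos: [0.5596, -0.0861, 0.267]
tool_rot: [0.999, 0.036, 0.001, 0.0]
ft_force: [-0.4, -1.1, 0.2]
grip_width: 0.0425
```

Request:
{"fn": "arm_command", "kwargs": {
  "translation": [
    [0,0,-2],
    [-1,0,-5],
    [-3,0,-8],
    [-5,1,-10],
    [-7,3,-10]
  ],
  "turn": [0,0,0,0,0],
  "hand": [0.5,0.5,0.5,0.5,0.5]
}}

```text
clock: 38.52
eef_pos: [0.4927, -0.1203, 0.3718]
tool_rot: [0.999, 0.038, 0.005, 0.001]
ft_force: [0.6, -1.8, -0.7]
grip_width: 0.0427
```

Request:
{"fn": "arm_command", "kwargs": {
  "translation": [
    [0,4,0],
    [0,8,0],
    [0,12,0],
    [0,14,0],
    [0,14,0]
  ],
  "turn": [0,0,0,0,0],
  "hand": [0.5,0.5,0.5,0.5,0.5]
}}

```text
clock: 38.93
eef_pos: [0.5015, -0.265, 0.3654]
tool_rot: [0.999, 0.034, -0.0, 0.001]
ft_force: [-0.7, 0.8, -0.3]
grip_width: 0.043
```

```bash
python3 t.py 40 300; cat > hung.py <<'E'
from h import *
ci=camera_info("wrist");im,D=camera("wrist");P=cloud("wrist",D,ci).reshape(-1,3)
th=np.deg2rad(4.232);ex=np.array([np.cos(th),np.sin(th)]);ey=np.array([-np.sin(th),np.cos(th)])
u=P[:,:2]@ex;v=P[:,:2]@ey
for i,v0 in enumerate([-.038,-.127,-.2166,-.306]):
    k=(abs(v-v0)<.04)&(u>.55)&(u<.70)&(P[:,2]>.05)
    print("peg",i,[(round(a,2),int(q.sum()),np.round([u[q].min(),u[q].max(),v[q].min()-v0,v[q].max()-v0],3).tolist()) for a in np.arange(.06,.25,.06) for q in[k&(P[:,2]>=a)&(P[:,2]<a+.06)] if q.sum()>5])
E
python3 hung.py
```

```text
[ 0.5015 -0.265   0.3654] yaw 3.86 38.9333
2166 [298. 171.] L192 org [ 0.4848 -0.2922] ring [ 0.5647 -0.2879] deg 3.1 pca 3.0 tool cm to org [-1.82  2.57 36.84]
1693 [372. 187.] L198 org [ 0.4553 -0.4118] ring [ 0.5353 -0.41  ] deg 1.3 pca 1.0 tool cm to org [-5.57 14.3  36.86]
1098 [ 34. 264.] L177 org [0.2783 0.1715] ring [0.3243 0.1061] deg -54.9 pca -46.4 tool cm to org [-19.31 -45.09  36.8 ]
peg 0 [(np.float64(0.06), 871, [0.647, 0.663, -0.031, 0.028]), (np.float64(0.12), 881, [0.649, 0.663, -0.03, 0.025])]
peg 1 [(np.float64(0.06), 318, [0.646, 0.661, -0.008, 0.008]), (np.float64(0.12), 530, [0.649, 0.661, -0.011, 0.01]), (np.float64(0.24), 289, [0.608, 0.623, -0.006, 0.001])]
peg 2 [(np.float64(0.24), 423, [0.608, 0.623, -0.006, 0.004])]
peg 3 [(np.float64(0.24), 359, [0.608, 0.622, -0.006, 0.004])]
```

Request:
{"fn": "arm_command", "kwargs": {
  "translation": [
    [-0.9,1.3,3.5],
    [-1.8,2.6,7],
    [-1.8,2.6,10.5],
    [-1.8,2.6,14.5],
    [-1.8,2.6,18]
  ],
  "turn": [0.013,0.013,0.013,0.013,0.013],
  "hand": [0.5,0.5,0.5,0.5,0.5]
}}

```text
clock: 39.45
eef_pos: [0.4855, -0.2862, 0.1851]
tool_rot: [1.0, 0.031, 0.0, -0.0]
ft_force: [0.2, -0.1, 0.1]
grip_width: 0.0428
```

Request:
{"fn": "arm_command", "kwargs": {
  "translation": [
    [0,0,4],
    [0,0,8],
    [0,0,11.5],
    [0,0,14],
    [0,0,14]
  ],
  "turn": [0,0,0,0,0],
  "hand": [0.5,0.5,0.5,0.5,0.5]
}}

```text
clock: 39.87
eef_pos: [0.482, -0.2837, 0.0411]
tool_rot: [1.0, 0.031, -0.005, -0.003]
ft_force: [-1.2, 0.8, -0.5]
grip_width: 0.0428
```

Request:
{"fn": "arm_command", "kwargs": {
  "translation": [
    [0,0,0],
    [0,0,0],
    [0,0,0]
  ],
  "turn": [0,0,0],
  "hand": [0.5,0.5,0.5]
}}

```text
clock: 40.12
eef_pos: [0.488, -0.2885, 0.0493]
tool_rot: [1.0, 0.03, 0.002, 0.001]
ft_force: [0.0, -0.0, 0.6]
grip_width: 0.0429
```

```bash
python3 t.py 0 300
```

```text
[ 0.488  -0.2885  0.0493] yaw 3.47 40.1167
```

Request:
{"fn": "arm_command", "kwargs": {
  "translation": [
    [-0.2,0.3,2],
    [-0.3,0.35,4],
    [-0.3,0.35,5.2],
    [-0.3,0.35,5.5],
    [-0.3,0.35,5.5]
  ],
  "turn": [0,0,0,0,0],
  "hand": [0.5,0.5,0.5,0.5,0.5]
}}

```text
clock: 40.58
eef_pos: [0.4832, -0.2917, -0.0082]
tool_rot: [1.0, 0.03, 0.0, 0.0]
ft_force: [-0.2, -0.7, 0.2]
grip_width: 0.0422
```

Request:
{"fn": "arm_command", "kwargs": {
  "translation": [
    [0,0,0],
    [0,0,0],
    [0,0,0]
  ],
  "turn": [0,0,0],
  "hand": [0.5,0.6,0.6]
}}

```text
clock: 40.83
eef_pos: [0.4841, -0.2922, -0.0072]
tool_rot: [1.0, 0.03, 0.001, 0.001]
ft_force: [0.4, -0.2, 0.5]
grip_width: 0.0343
```

Request:
{"fn": "arm_command", "kwargs": {
  "translation": [
    [0,0,0],
    [0,0,0],
    [0,0,0],
    [0,0,0],
    [0,0,0]
  ],
  "turn": [0,0,0,0,0],
  "hand": [1,1,1,1,1]
}}

```text
clock: 41.25
eef_pos: [0.4837, -0.292, -0.0075]
tool_rot: [1.0, 0.03, 0.001, 0.001]
ft_force: [-1.1, 0.6, 6.1]
grip_width: 0.0183
```

Request:
{"fn": "arm_command", "kwargs": {
  "translation": [
    [0,0,-1.5],
    [0,0,-4.5],
    [-0.5,0,-8],
    [-1.5,0,-12],
    [-2.5,0,-16]
  ],
  "turn": [0,0,0,0,-0.013],
  "hand": [1,1,1,1,1]
}}

```text
clock: 41.67
eef_pos: [0.457, -0.2923, 0.1518]
tool_rot: [0.999, 0.037, -0.001, -0.001]
ft_force: [-0.3, -0.4, -1.2]
grip_width: 0.0186
```

Request:
{"fn": "arm_command", "kwargs": {
  "translation": [
    [-0.5,-2,-4],
    [-1,-5,-7.5],
    [-1,-8,-11],
    [-1,-10.5,-14],
    [-1,-11.7,-15.7]
  ],
  "turn": [0,0,0,0,0],
  "hand": [1,1,1,1,1]
}}

```text
clock: 42.08
eef_pos: [0.4391, -0.1753, 0.3109]
tool_rot: [0.999, 0.037, 0.001, 0.0]
ft_force: [1.0, -1.0, -2.2]
grip_width: 0.0184
```

Request:
{"fn": "arm_command", "kwargs": {
  "translation": [
    [0,0,0],
    [0,0,0],
    [0,0,0]
  ],
  "turn": [0,0,0],
  "hand": [1,1,1]
}}

```text
clock: 42.33
eef_pos: [0.4392, -0.1772, 0.3072]
tool_rot: [0.999, 0.036, -0.001, -0.0]
ft_force: [-0.4, 0.6, -1.9]
grip_width: 0.0185
```

```bash
python3 held.py 2
```

```text
[ 0.4392 -0.1772  0.3072] yaw 4.18 42.3333 w 0.0185
x 0.016 n2205 y -0.0156..0.0159 med -0.0000 z(top) med -0.0223
x 0.028 n1132 y -0.0095..0.0103 med 0.0004 z(top) med -0.0217
x 0.040 n1248 y -0.0097..0.0104 med 0.0004 z(top) med -0.0216
x 0.052 n1390 y -0.0094..0.0103 med 0.0004 z(top) med -0.0215
x 0.064 n1669 y -0.0188..0.0197 med 0.0004 z(top) med -0.0187
x 0.076 n1376 y -0.0228..0.0238 med 0.0085 z(top) med -0.0182
x 0.088 n1457 y -0.0233..0.0240 med -0.0101 z(top) med -0.0182
x 0.100 n2182 y -0.0193..0.0207 med 0.0005 z(top) med -0.0183
ring tool xyz(top) 0.0819 0.0003 -0.0182 slope [0.004 0.002] width 0.0473
ring centre world [ 0.521  -0.1716  0.3207]
pre tool cm [7.31 0.7  0.44]
tip tool cm [8.91 0.7  1.64]
in tool cm [12.31  0.7   4.13]
mid tool cm [13.32  0.7   4.8 ]
```

Request:
{"fn": "arm_command", "kwargs": {
  "translation": [
    [2,0.5,0],
    [4.5,0.7,0],
    [6.6,0.7,0],
    [6.6,0.7,0],
    [6.6,0.7,0]
  ],
  "turn": [0,0,0,0,0],
  "hand": [1,1,1,1,1]
}}

```text
clock: 42.8
eef_pos: [0.5056, -0.1798, 0.3052]
tool_rot: [0.999, 0.036, -0.003, -0.001]
ft_force: [-0.7, -0.1, -1.5]
grip_width: 0.0185
```

Request:
{"fn": "arm_command", "kwargs": {
  "translation": [
    [0.8,0,0.5],
    [1.6,0,1.1],
    [2.3,0,1.6],
    [2.3,0,1.6],
    [2.3,0,1.6]
  ],
  "turn": [0,0,0,0,0],
  "hand": [1,1,1,1,1]
}}

```text
clock: 43.22
eef_pos: [0.5286, -0.1775, 0.2914]
tool_rot: [0.999, 0.037, -0.001, -0.0]
ft_force: [0.8, -0.1, -1.5]
grip_width: 0.0181
```

Request:
{"fn": "arm_command", "kwargs": {
  "translation": [
    [0.8,0,0.5],
    [1.6,0,1.1],
    [2.3,0,1.6],
    [2.3,0,1.6],
    [2.3,0,1.6]
  ],
  "turn": [0,0,0,0,0],
  "hand": [1,1,1,1,1]
}}

```text
clock: 43.63
eef_pos: [0.5519, -0.1757, 0.2754]
tool_rot: [0.999, 0.037, -0.001, -0.0]
ft_force: [-0.0, -0.8, -1.8]
grip_width: 0.0184
```

Request:
{"fn": "arm_command", "kwargs": {
  "translation": [
    [0.6,0,0.4],
    [1.1,0,0.8],
    [1.1,0,0.8]
  ],
  "turn": [0,0,0],
  "hand": [1,1,1]
}}

```text
clock: 43.88
eef_pos: [0.5624, -0.1748, 0.2666]
tool_rot: [0.999, 0.036, -0.002, -0.001]
ft_force: [-0.5, -0.1, -3.8]
grip_width: 0.018
```

```bash
python3 thr.py .0819
```

```text
[ 0.5624 -0.1748  0.2666] [-0.5 -0.1 -3.8]
-0.012 [(-21, -16), (-18, -17), (-15, -18), (-12, -18), (-9, -17), (-6, -16), (-3, -25), (0, -27), (3, -26), (6, -23), (9, -17), (12, -18), (15, -18), (18, -18), (21, -17)]
0 [(-24, -16), (-21, -18), (-18, -18), (-15, -16), (-3, -17), (0, -18), (3, -18), (6, -15), (15, -15), (18, -18), (21, -18), (24, -16)]
0.012 [(-21, -16), (-18, -17), (-15, -18), (-12, -17), (-9, -16), (-6, -16), (-3, -8), (0, -10), (3, -9), (6, -7), (9, -16), (12, -17), (15, -18), (18, -18), (21, -16)]
```

Request:
{"fn": "arm_command", "kwargs": {
  "translation": [
    [0,0,0],
    [0,0,0],
    [0,0,0],
    [0,0,0],
    [0,0,0]
  ],
  "turn": [0,0,0,0,0],
  "hand": [0.5,0.5,0.5,0.5,0.5]
}}

```text
clock: 44.35
eef_pos: [0.5632, -0.1753, 0.2693]
tool_rot: [0.999, 0.036, 0.001, 0.0]
ft_force: [-1.0, 0.5, -0.7]
grip_width: 0.0431
```

Request:
{"fn": "arm_command", "kwargs": {
  "translation": [
    [0,0,-2],
    [-1,0,-5],
    [-3,0,-8],
    [-5,1,-10],
    [-7,3,-10]
  ],
  "turn": [0,0,0,0,0],
  "hand": [0.5,0.5,0.5,0.5,0.5]
}}

```text
clock: 44.77
eef_pos: [0.4961, -0.2095, 0.3743]
tool_rot: [0.999, 0.038, 0.005, 0.002]
ft_force: [0.2, -0.4, 1.0]
grip_width: 0.0427
```

Request:
{"fn": "arm_command", "kwargs": {
  "translation": [
    [-1,4,0],
    [-2,8,0],
    [-3,12,0],
    [-3,14,0],
    [-3,14,0]
  ],
  "turn": [0,0,0,0,0],
  "hand": [0.5,0.5,0.5,0.5,0.5]
}}

```text
clock: 45.18
eef_pos: [0.4744, -0.3564, 0.3673]
tool_rot: [0.999, 0.034, -0.0, 0.0]
ft_force: [0.4, 0.1, 0.1]
grip_width: 0.0424
```

```bash
python3 t.py 40 300; python3 hung.py
```

```text
[ 0.4744 -0.3564  0.3673] yaw 3.84 45.1833
1688 [317. 165.] L196 org [ 0.4554 -0.4129] ring [ 0.5354 -0.4113] deg 1.2 pca 1.1 tool cm to org [-2.25  5.48 37.04]
peg 0 []
peg 1 []
peg 2 []
peg 3 []
```

Request:
{"fn": "arm_command", "kwargs": {
  "translation": [
    [-1,2.5,3],
    [-2.2,5.5,6],
    [-2.2,5.5,10],
    [-2.2,5.5,14],
    [-2.2,5.5,18]
  ],
  "turn": [0.046,0.046,0.046,0.046,0.046],
  "hand": [0.5,0.5,0.5,0.5,0.5]
}}

```text
clock: 45.7
eef_pos: [0.4578, -0.4072, 0.1876]
tool_rot: [1.0, 0.014, 0.001, 0.0]
ft_force: [0.5, -0.3, -0.9]
grip_width: 0.0429
```

Request:
{"fn": "arm_command", "kwargs": {
  "translation": [
    [0,0,4],
    [0,0,8],
    [0,0,11.5],
    [0,0,14],
    [0,0,14]
  ],
  "turn": [0,0,0,0,0],
  "hand": [0.5,0.5,0.5,0.5,0.5]
}}

```text
clock: 46.12
eef_pos: [0.4545, -0.4033, 0.0425]
tool_rot: [1.0, 0.015, -0.004, -0.004]
ft_force: [-1.2, 0.9, 0.1]
grip_width: 0.0426
```

Request:
{"fn": "arm_command", "kwargs": {
  "translation": [
    [0,0,0],
    [0,0,0],
    [0,0,0]
  ],
  "turn": [0,0,0],
  "hand": [0.5,0.5,0.5]
}}

```text
clock: 46.37
eef_pos: [0.4596, -0.4095, 0.0516]
tool_rot: [1.0, 0.014, 0.002, 0.002]
ft_force: [0.0, 0.2, 0.5]
grip_width: 0.0428
```

```bash
python3 t.py 0 300; python3 - <<'E'
from h import *
im,D=camera("top");C=cloud("top",D);save("top2",im)
th=np.deg2rad(4.232);P=C.reshape(-1,3);u=P[:,0]*np.cos(th)+P[:,1]*np.sin(th);v=-P[:,0]*np.sin(th)+P[:,1]*np.cos(th)
for i,v0 in enumerate([-.038,-.127,-.2166,-.306]):
    k=(abs(v-v0)<.035)&(u>.6)&(u<.662)&(P[:,2]>.06)&(P[:,2]<.2);print(i,k.sum(),np.round(np.median(P[k],0),3) if k.any() else 0)
E
```

```text
[ 0.4596 -0.4095  0.0516] yaw 1.58 46.3667
0 107 [0.65  0.018 0.127]
1 49 [ 0.656 -0.074  0.145]
2 122 [ 0.664 -0.16   0.126]
3 0 0
```

Request:
{"fn": "arm_command", "kwargs": {
  "translation": [
    [-0.2,0.3,2],
    [-0.4,0.3,4],
    [-0.4,0.3,5.2],
    [-0.4,0.3,5.7],
    [-0.4,0.3,5.7]
  ],
  "turn": [0,0,0,0,0],
  "hand": [0.5,0.5,0.5,0.5,0.5]
}}

```text
clock: 46.88
eef_pos: [0.453, -0.411, -0.0095]
tool_rot: [1.0, 0.013, -0.001, -0.001]
ft_force: [0.7, 0.2, 0.7]
grip_width: 0.0425
```

Request:
{"fn": "arm_command", "kwargs": {
  "translation": [
    [0,0,0],
    [0,0,0],
    [0,0,0]
  ],
  "turn": [0,0,0],
  "hand": [0.5,0.6,0.6]
}}

```text
clock: 47.13
eef_pos: [0.4544, -0.4122, -0.0074]
tool_rot: [1.0, 0.013, 0.001, 0.001]
ft_force: [-0.6, -0.5, 0.4]
grip_width: 0.034
```

Request:
{"fn": "arm_command", "kwargs": {
  "translation": [
    [0,0,0],
    [0,0,0],
    [0,0,0],
    [0,0,0],
    [0,0,0]
  ],
  "turn": [0,0,0,0,0],
  "hand": [1,1,1,1,1]
}}

```text
clock: 47.55
eef_pos: [0.4543, -0.4122, -0.0074]
tool_rot: [1.0, 0.013, 0.001, 0.001]
ft_force: [0.3, 0.2, 5.5]
grip_width: 0.0182
```

Request:
{"fn": "arm_command", "kwargs": {
  "translation": [
    [0,0,-1.5],
    [0,0,-4.5],
    [0,0,-8],
    [0,0,-12],
    [0,0,-16]
  ],
  "turn": [0,0,0,-0.046,-0.046],
  "hand": [1,1,1,1,1]
}}

```text
clock: 47.97
eef_pos: [0.4526, -0.4106, 0.1517]
tool_rot: [0.999, 0.037, -0.001, -0.001]
ft_force: [0.8, -1.1, -1.1]
grip_width: 0.0185
```

Request:
{"fn": "arm_command", "kwargs": {
  "translation": [
    [0,-2,-3.5],
    [-0.3,-5,-7],
    [-0.3,-8,-10.5],
    [-0.3,-11,-13.5],
    [-0.3,-14,-15.7]
  ],
  "turn": [0,0,0,0,0],
  "hand": [1,1,1,1,1]
}}

```text
clock: 48.38
eef_pos: [0.4403, -0.2754, 0.3068]
tool_rot: [0.999, 0.036, 0.0, 0.0]
ft_force: [1.9, 0.8, -1.3]
grip_width: 0.0185
```

Request:
{"fn": "arm_command", "kwargs": {
  "translation": [
    [0,-0.6,0],
    [0,-0.6,0],
    [0,-0.6,0]
  ],
  "turn": [0,0,0],
  "hand": [1,1,1]
}}

```text
clock: 48.63
eef_pos: [0.4401, -0.27, 0.3044]
tool_rot: [0.999, 0.037, -0.0, 0.0]
ft_force: [0.3, 0.0, -1.7]
grip_width: 0.0182
```

```bash
python3 held.py 3
```

```text
[ 0.4401 -0.27    0.3044] yaw 4.22 48.6333 w 0.0182
x 0.016 n2201 y -0.0156..0.0160 med 0.0000 z(top) med -0.0222
x 0.028 n1141 y -0.0098..0.0103 med 0.0000 z(top) med -0.0215
x 0.040 n1235 y -0.0097..0.0101 med 0.0000 z(top) med -0.0215
x 0.052 n1357 y -0.0097..0.0103 med 0.0001 z(top) med -0.0212
x 0.064 n1732 y -0.0197..0.0204 med 0.0001 z(top) med -0.0184
x 0.076 n1314 y -0.0234..0.0238 med 0.0102 z(top) med -0.0180
x 0.088 n1491 y -0.0231..0.0237 med 0.0098 z(top) med -0.0180
x 0.100 n1977 y -0.0193..0.0199 med 0.0001 z(top) med -0.0181
ring tool xyz(top) 0.0804 0.0002 -0.0180 slope [ 0.006 -0.   ] width 0.0472
ring centre world [ 0.5203 -0.2643  0.3178]
pre tool cm [8.06 0.4  0.15]
tip tool cm [9.66 0.4  1.35]
in tool cm [13.07  0.4   3.85]
mid tool cm [14.07  0.4   4.52]
```

Request:
{"fn": "arm_command", "kwargs": {
  "translation": [
    [2,0.4,-0.2],
    [4.5,0.4,-0.3],
    [7.3,0.4,-0.3],
    [7.3,0.4,-0.3],
    [7.3,0.4,-0.3]
  ],
  "turn": [0,0,0,0,0],
  "hand": [1,1,1,1,1]
}}

```text
clock: 49.1
eef_pos: [0.5135, -0.2696, 0.3043]
tool_rot: [0.999, 0.036, -0.003, -0.001]
ft_force: [-0.1, 0.4, -1.6]
grip_width: 0.0181
```

Request:
{"fn": "arm_command", "kwargs": {
  "translation": [
    [0.8,0,0.5],
    [1.6,0,1.1],
    [2.3,0,1.6],
    [2.3,0,1.6],
    [2.3,0,1.6]
  ],
  "turn": [0,0,0,0,0],
  "hand": [1,1,1,1,1]
}}

```text
clock: 49.52
eef_pos: [0.536, -0.267, 0.2913]
tool_rot: [0.999, 0.036, -0.001, -0.0]
ft_force: [-0.1, 0.5, -1.1]
grip_width: 0.0184
```

Request:
{"fn": "arm_command", "kwargs": {
  "translation": [
    [0.8,0,0.5],
    [1.6,0,1.1],
    [2.3,0,1.6],
    [2.3,0,1.6],
    [2.3,0,1.6]
  ],
  "turn": [0,0,0,0,0],
  "hand": [1,1,1,1,1]
}}

```text
clock: 49.93
eef_pos: [0.5593, -0.2651, 0.2751]
tool_rot: [0.999, 0.037, -0.001, -0.0]
ft_force: [-0.7, 0.3, -0.6]
grip_width: 0.0183
```

Request:
{"fn": "arm_command", "kwargs": {
  "translation": [
    [0.6,0,0.4],
    [1.1,0,0.8],
    [1.1,0,0.8]
  ],
  "turn": [0,0,0],
  "hand": [1,1,1]
}}

```text
clock: 50.18
eef_pos: [0.5701, -0.2644, 0.2666]
tool_rot: [0.999, 0.036, -0.001, -0.001]
ft_force: [-0.7, 0.6, -3.0]
grip_width: 0.0181
```

```bash
python3 thr.py .0804
```

```text
[ 0.5701 -0.2644  0.2666] [-0.7  0.6 -3. ]
-0.012 [(-21, -16), (-18, -17), (-15, -18), (-12, -18), (-9, -17), (-6, -16), (-3, -25), (0, -27), (3, -27), (6, -23), (9, -17), (12, -18), (15, -18), (18, -17), (21, -16)]
0 [(-24, -16), (-21, -18), (-18, -18), (-15, -16), (-3, -17), (0, -19), (3, -18), (6, -15), (15, -16), (18, -18), (21, -18), (24, -16)]
0.012 [(-21, -17), (-18, -18), (-15, -18), (-12, -17), (-9, -16), (-3, -9), (0, -10), (3, -10), (6, -7), (9, -15), (12, -16), (15, -18), (18, -18), (21, -16)]
```

Threaded; release, back off, and look at everything.

Request:
{"fn": "arm_command", "kwargs": {
  "translation": [
    [0,0,0],
    [0,0,0],
    [0,0,0],
    [0,0,0],
    [0,0,0]
  ],
  "turn": [0,0,0,0,0],
  "hand": [0.5,0.5,0.5,0.5,0.5]
}}

```text
clock: 50.65
eef_pos: [0.5704, -0.2648, 0.269]
tool_rot: [0.999, 0.036, 0.001, 0.0]
ft_force: [-0.2, 0.9, 0.6]
grip_width: 0.0426
```

Request:
{"fn": "arm_command", "kwargs": {
  "translation": [
    [0,0,-2],
    [-1,0,-5],
    [-3,0,-8],
    [-5,-1,-10],
    [-7,-3,-10]
  ],
  "turn": [0,0,0,0,0],
  "hand": [0.5,0.5,0.5,0.5,0.5]
}}

```text
clock: 51.07
eef_pos: [0.4991, -0.2418, 0.3729]
tool_rot: [0.999, 0.035, 0.004, 0.002]
ft_force: [-0.5, 1.8, -0.1]
grip_width: 0.0428
```

Request:
{"fn": "arm_command", "kwargs": {
  "translation": [
    [-2,-3,0],
    [-4,-6,0],
    [-5,-9,0],
    [-5,-11,0],
    [-5,-11,0]
  ],
  "turn": [0,0,0,0,0],
  "hand": [0.5,0.5,0.5,0.5,0.5]
}}

```text
clock: 51.48
eef_pos: [0.4392, -0.1309, 0.3699]
tool_rot: [0.999, 0.038, 0.001, -0.0]
ft_force: [0.4, -1.5, 0.3]
grip_width: 0.0428
```

Request:
{"fn": "arm_command", "kwargs": {
  "translation": [
    [0,0,0],
    [0,0,0],
    [0,0,0],
    [0,0,0],
    [0,0,0]
  ],
  "turn": [0,0,0,0,0],
  "hand": [0.5,0.5,0.5,0.5,0.5]
}}

```text
clock: 51.9
eef_pos: [0.4405, -0.1345, 0.3677]
tool_rot: [0.999, 0.036, -0.0, -0.0]
ft_force: [1.0, 0.1, -0.6]
grip_width: 0.0424
```

```bash
python3 - <<'E'
from h import *
im,D=camera("top");im2,_=camera("scene");im3,D3=camera("wrist")
cr=lambda a,s:cv2.resize(a,s,interpolation=cv2.INTER_CUBIC)
save("final",np.vstack([cr(im[150:300,140:460],(640,300)),np.hstack([cr(im2[160:380,90:400],(320,227)),cr(im3,(320,227))])]))
C=cloud("top",D)
th=np.deg2rad(4.232);P=C.reshape(-1,3);u=P[:,0]*np.cos(th)+P[:,1]*np.sin(th);v=-P[:,0]*np.sin(th)+P[:,1]*np.cos(th)
for i,v0 in enumerate([-.038,-.127,-.2166,-.306]):
    k=(abs(v-v0)<.035)&(u>.6)&(u<.662)&(P[:,2]>.06)&(P[:,2]<.2);print(i,k.sum(),np.round(np.median(P[k],0),3) if k.any() else 0)
k=(abs(v-.114)<.06)&(u>.58)&(u<.64)&(P[:,2]>.242)&(P[:,2]<.256);print("bar",k.sum(),np.round([P[k].min(0),P[k].max(0)],3))
hsv=cv2.cvtColor(im,cv2.COLOR_RGB2HSV);m=cv2.inRange(hsv,(40,100,30),(90,255,255));n,l,s,c=cv2.connectedComponentsWithStats(m)
print([(s[i,4],c[i].round().tolist(),np.round(np.nanmedian(C[l==i],0),3).tolist()) for i in range(1,n) if s[i,4]>25])
o=get_obs();print(np.round(o["eef_pos"],3),o["clock"])
E
```

```text
0 107 [0.65  0.018 0.129]
1 49 [ 0.656 -0.075  0.15 ]
2 120 [ 0.664 -0.16   0.126]
3 79 [ 0.67  -0.25   0.136]
bar 107 [[0.586 0.107 0.242]
 [0.63  0.208 0.253]]
[(np.int32(37), [282.0, 124.0], [0.925, 0.091, 0.017]), (np.int32(228), [58.0, 187.0], [0.67, 0.947, 0.018]), (np.int32(92), [256.0, 215.0], [0.55, 0.179, 0.103]), (np.int32(82), [268.0, 214.0], [0.555, 0.136, 0.104]), (np.int32(248), [512.0, 240.0], [0.468, -0.698, 0.118]), (np.int32(280), [520.0, 257.0], [0.411, -0.723, 0.118]), (np.int32(318), [527.0, 274.0], [0.354, -0.74, 0.117])]
[ 0.44  -0.134  0.368] 52.05
```

View pics/final.png

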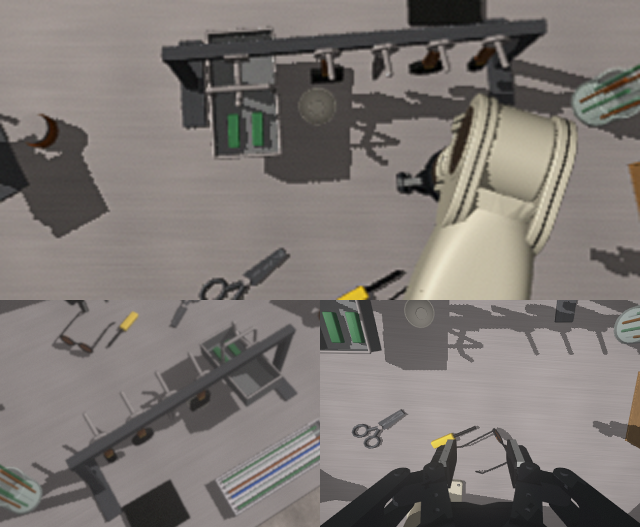

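```bash
python3 -c "
from workcell import *
print(job_done())"
```

```text
the job is handed in; nothing more can be done
None
```

The job is handed in. Both green glass bar ends are in the basket, and the basket hangs by its bail on the hook. The paddle, tweezers, disc and knife hang by their rings on pegs 0, 1, 2 and 3.

**Final checks (top, scene and wrist cameras, clock about 52 s):**
- The bail bar is seated in the hook.
- Both glass pieces are in the tray at z ≈ 0.10 m. I saw no third piece on the bench, at the start or in the final pictures.
- A hanging tool shows below each of the four pegs. I saw the peg pass through the paddle's ring in a picture, and confirmed the other three by depth readings before letting go.
- The dish and jar look to be where they stood; I judged this from the pictures and did not measure it.
- The gripper is clear of everything.

**What disagreed or went wrong:**
- **Fingertip reach:** the fingertips sat about 25 mm farther back than `tip_reach` and the reported TCP imply. I found this after two empty closes on the first glass and allowed for it from then on.
- **First glass grasp:** a fingertip pressed the bench at about 47 N.
- **First paddle grasp:** it was too shallow. The paddle slipped when I set it down, turned by about 21°, and the wrist force reached about 62 N. I re-grasped it deeper, and it came up level.

Both readings are below the 120 N wrist limit. They are above the 40 N limit on pressing with the arm or gripper body. I believe only the fingers were in contact both times, but I cannot confirm how that is judged.

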